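# Press the lids home on the tins and crate them

## Task

The lids of the metal tins are only started: set every tin upright in a pocket of the lid press's pull-out drawer, lift the drawer's front over the bumps and slide it fully home, then pull the press lever right down to its stop so that the lids are driven in, and ease the lever slowly back up without letting it fly. Lift and pull the drawer out again, stand all the tins upright in the red crate, and leave the empty drawer fully home with the lever up. Leave everything else on the counter where it is.

Things in the scene. Friction and masses are not known exactly. Their poses are not given: they have to be found in the camera images.
- press: lid press, a fixed green portal frame. Origin: on the counter under the platen's centre; x points away from the operator (the drawer pulls out along -x), y left, z up. Base plate 300 mm wide, 12 mm thick, x -225 to +110 mm; columns and head 75 mm deep, head z 150 to 200 mm, ram top 270 mm; platen 80 x 200 mm, underside resting at z 115 mm
- drawer (a joint): how far the drawer is pulled out along press -x (m): 0 fully home, pockets under the platen; 0.16 fully out. Friction 1 to 2 N. Shoes at its front sides meet a 7 mm bump on each rail: it cannot pass between 0.004 and 0.029, either way, unless its front is lifted; from 0.029 to 0.16 it slides freely. Starts part way out
- drawer_knob (a point): the drawer's grip: upright black post 26 mm across with a 34 mm cap, mid-front, 105 mm in front of the pockets' line. Point: on the post's axis, 53 mm up with the drawer down; post 25 to 75 mm, cap top 83 mm. Lifting it tilts the drawer about its rear edge 195 mm behind: raise it 13 mm to pass the bumps (10 the least, 16 its limit). Falls back by its own weight
- pocket1 (a point): floor centre of the drawer's left pocket (press +y), 20 mm above the counter. Three pockets in a row across the drawer, 66 mm apart, each about 65 x 63 mm between ribs 10 mm high; any tin may go in any pocket. Moves with the drawer
- pocket2 (a point): floor centre of the middle pocket; x, y, z axes as the press
- pocket3 (a point): floor centre of the right pocket (press -y)
- lever (a joint): lever angle (rad): 0 at rest, 50 degrees above level, pointing to the operator; 1.05 at its lower stop, 10 degrees below level. Drives the platen down 24 mm per rad. A spring lifts it: 2 to 8 N at the grip over the stroke, up to 14 N while lids go in. Let go, it flies back; easing it slowly means under about 1 rad/s (0.2 m/s at the grip)
- lever_grip (a point): middle of the lever's grip, a level black bar 24 mm across and 105 mm long along press y, on the right of the press (176 to 281 mm right of its origin). Swings on a circle of 200 mm radius in the press x-z plane about an axis along press y at press x = 0, z = 172 mm: from 325 mm high down to 137 mm
- crate_in (a point): centre of the inner floor of the red plastic crate, which is loose, open on top, 200 mm (its x) by 270 mm (its y), 75 mm tall, walls and floor 5 mm thick; axes as the crate, z up
- tin1: friction-lid tin of bare silvery metal, an upright cylinder 52 mm across and 70 mm tall; a flat brassy lid 48 mm across is only started in its mouth and stands 7 mm proud (top at 77 mm). Origin: centre of its underside, z up. 0.18 kg. Two or three such tins are there; an absent one reads None
- tin2: friction-lid tin of bare silvery metal, an upright cylinder 52 mm across and 70 mm tall; a flat brassy lid 48 mm across is only started in its mouth and stands 7 mm proud (top at 77 mm). Origin: centre of its underside, z up. 0.18 kg. Two or three such tins are there; an absent one reads None
- tin3: friction-lid tin of bare silvery metal, an upright cylinder 52 mm across and 70 mm tall; a flat brassy lid 48 mm across is only started in its mouth and stands 7 mm proud (top at 77 mm). Origin: centre of its underside, z up. 0.18 kg. Two or three such tins are there; an absent one reads None
- lid1 (a joint): how far the lid of tin1 has been driven in (m): 0 only started, 0.007 fully in, above 0.005 counts as seated (the press drives it about 0.0065). Takes 12 N each. None when the tin is absent
- lid2 (a joint): how far the lid of tin2 has been driven in (m): 0 only started, 0.007 fully in, above 0.005 counts as seated (the press drives it about 0.0065). Takes 12 N each. None when the tin is absent
- lid3 (a joint): how far the lid of tin3 has been driven in (m): 0 only started, 0.007 fully in, above 0.005 counts as seated (the press drives it about 0.0065). Takes 12 N each. None when the tin is absent
- jar: glass jar with a twist lid, 66 mm across, 92 mm tall; may stand among the tins; leave alone
- spatula: wooden spatula lying flat, 260 mm; leave alone
- cap1: blue bottle cap, 38 mm across, 16 mm high, lying flat; leave alone
- cap2: another blue bottle cap, same size; leave alone
- jug: collapsed white HDPE jug, about 150 x 110 mm, 45 mm high; leave alone
- mug: white mug, 76 mm across, 80 mm tall; leave alone
- brush: wooden brush, 220 mm; leave alone
There are look-alikes about, which are no part of the job. What is shaped like the tin1 but turquoise is not meant. Leave any pink look-alike of the tin2 alone.

How it is judged:
By the outcome, as a careful person would: the job done as asked, in the order asked, and still so for the second after the job is handed in, with the robot touching nothing.
Of tin1, tin2, tin3 only 2 to 3 are there at a start; the rules pass over those that are not, and their reading is None.
At some moment in a run one of tin1, tin2, tin3, crate may be knocked a few centimetres aside while the robot is not near it.
It also fails if it takes over 210 s, if anything falls off the work surface, if the arm or the gripper's body presses on something with over 40 N, if the wrist force passes 120 N, or if a joint passes its speed limit or range.

## Robot

A 6-joint arm with a two-finger parallel gripper is mounted at the origin on the work surface. World frame = base frame: x ahead of the robot, y to its left, z up, the work surface at z = 0. Lengths are in m, angles in rad, forces in N, time in s.
With the tool pointing down it reaches from about 0.35 to 0.85 m from the base axis. Payload 8.1 kg.
Tool frame: the origin (TCP) lies at the very end of the fingers, on their centre line; the grasp point (between the pads) lies 19 mm behind it; z points along the fingers, y is the direction in which the jaws open and shut (so a half turn about z gives the same grasp; the last joint's range is limited). The gripper opens to 93 mm and grips with 3 to 60 N. Pads are 15 mm wide; open, the fingers measure 128 mm over their backs; the gripper's body (75 mm by 188 mm) begins 65 mm behind the grasp point.
Start: joints at [-1.276, 0.13, 1.488, -0, 1.523, -0.085], TCP at [0.222, -0.557, 0.195] pointing down, gripper open.
Joint ranges: [-2.96, 2.96], [-0.89, 2.26], [0.02, 2.5], [-1.34, 4.48], [0, 2.73], [-2.66, 2.66]. Speed limits (rad/s): [2.39, 2.39, 2.79, 3.14, 3.14, 3.14].

## Interface

Orientations are given as a rotation vector (axis times angle).
In Python, from plant import robot gives the robot as it stands.
- The arm moves only by the shell command python3 -m inch 'ROWS' [FORCE]. ROWS is JSON, a list that holds one entry, the list of rows, each a list of 7 numbers: the shift along the tool's x, y, z in cm, then the turn, a rotation vector about the tool's x, y, z in degrees, then the gripper command: -1 is fully open, 1 is shut, values between are in proportion. A call has 1 to 5 rows; each row shifts and turns the commanded pose from where the row before left it, along the tool's axes as they then stand; what a row does not reach is not made up. A row lasts 1/10 s, in which the tool goes at most 50 mm and 8.59 degrees, less where a joint would pass 70% of its speed; a pose out of reach is approached as far as the arm can. A call with a gripper value outside its range is refused whole. The fingers move at their own pace and stop on an object; FORCE is the grip in N (left out, the last holds). Time passes only in rows, so rows that do not move let the fingers close. It gives the time, the measured TCP pose, the force and the opening at its end, in the units of the state.
- robot.read_state(): the state, without advancing time (a new reading comes with each control period).
- robot.read_camera(name): name is "scene" or "top" or "wrist"; returns a dict with "image" (480x640x3 uint8, blue, green, red), "K" (3x3 intrinsics, pixels), "distortion" ([k1, k2, p1, p2, k3] as OpenCV has them; the pictures are not rectified), "R" (3x3) and "t" (3): a world point X has camera coordinates R X + t; the wrist camera has in their place "tool_from_camera" (4x4, takes a point from camera to tool coordinates, whose origin is the TCP and whose axes are the flange's). Camera axes: x right, y down, z forward; pixel columns grow to the right and rows downward; lengths in m; the calibration is good to about 2 mm. A picture is of the moment at which its call begins: read the wrist's pose just before it. There is no depth.
- robot.close_job(): hands the job in, once; it reports no verdict.
The state is a dict: "t": time; "q": joint angles; "dq": joint speeds; "joint_torque": joint torques, N m; "tool_pos": TCP position; "orientation": TCP orientation; "force": force on the tool from outside, world axes, zero at the start; "wrist_torque": the same for the moment, N m; "opening": finger opening in m.
Only numpy, scipy, OpenCV 4.12 (cv2) and the standard library are available. Lean on these libraries where they do the work, as an engineer would, in place of code of your own. Each camera call takes 0.05 s, during which the arm holds its last target. There are 200 camera calls.

## Working session

There is one attempt and no reset: what is moved stays moved. The work goes in short steps, Python scripts to look and compute and a shell command to move; the robot and the scene stay as the last step left them, time stands still between calls to the robot, and variables do not carry over. Pictures are saved under pics/ and viewed, about 12 in all and at most 16, crops included, and the job is handed in when it is done.

```bash
ls; mkdir -p pics; python3 - <<'E'
from plant import robot
import cv2,json
s=robot.read_state();print({k:(v if not hasattr(v,'tolist') else v.tolist()) for k,v in s.items()})
for n in("scene","top"):
    c=robot.read_camera(n);cv2.imwrite(f"pics/{n}0.png",c["image"]);print(n,c["K"],c["distortion"],c["R"],c["t"])
c=robot.read_camera("wrist");print(c["tool_from_camera"],c["K"])
E
```

```text
pics
{'t': 0.0, 'q': [-1.2763904115154296, 0.131158446448286, 1.4892843462247711, 1.7258474313123657e-06, 1.523008734394622, -0.08537531692259719], 'dq': [-0.0005783400263234574, 0.0009093841580507192, -0.00035073858190885987, -0.0009134607479717493, 0.00014338156202211558, -0.0012958003692983256], 'joint_torque': [0.00155583446030505, -55.983638763427734, -49.17572736740112, 0.07708576507866383, 0.03540331148542464, -0.00013572032457886962], 'tool_pos': [0.22228444982899584, -0.556636233721805, 0.19388634328616622], 'orientation': [-3.083306506920017, -0.5926311410981919, 0.0003017495764668184], 'force': [0.21595926753357841, 0.1279734211832977, 0.6145299737787521], 'wrist_torque': [-0.017468652388691854, -0.03489550865971748, -0.04449676197077402], 'opening': 0.09282830954049634}
scene [[451.86745834   0.         315.81327084]
 [  0.         451.86745834 238.14833945]
 [  0.           0.           1.        ]] [-0.06324936  0.          0.          0.          0.        ] [[-0.22135839  0.97506802 -0.01558285]
 [ 0.77498639  0.16619183 -0.60973467]
 [-0.59194303 -0.14704638 -0.7924524 ]] [ 0.16590687 -0.26042446  1.58110424]
top [[552.10405706   0.         318.85854711]
 [  0.         552.10405706 244.52713588]
 [  0.           0.           1.        ]] [-0.1395001  0.         0.         0.         0.       ] [[ 2.39657419e-04 -9.99994815e-01 -3.21145356e-03]
 [-9.82967214e-01  3.54629501e-04 -1.83780658e-01]
 [ 1.83780844e-01  3.20079796e-03 -9.82962032e-01]] [-0.05997113  0.55641671  1.76366689]
[[-1.34338414e-04 -9.62780357e-01 -2.70284972e-01  7.34590526e-02]
 [ 9.99999883e-01 -2.55016733e-04  4.11368422e-04  1.51906584e-03]
 [-4.64984627e-04 -2.70284885e-01  9.62780279e-01 -1.90683001e-01]
 [ 0.00000000e+00  0.00000000e+00  0.00000000e+00  1.00000000e+00]] [[413.54080448   0.         316.00422936]
 [  0.         413.54080448 233.63513594]
 [  0.           0.           1.        ]]
```

View pics/top0.png

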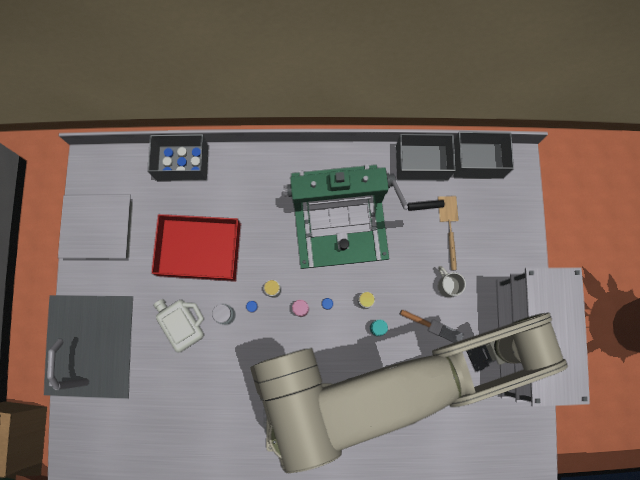

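View pics/scene0.png

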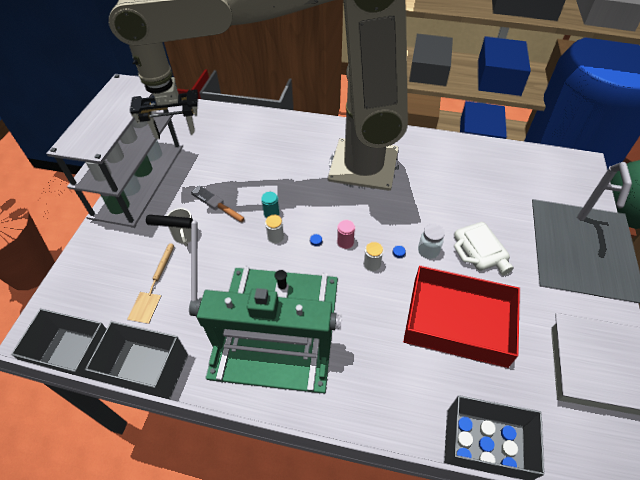

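```bash
cat > h.py <<'E'
import numpy as np,cv2
from scipy.spatial.transform import Rotation as Ro
from plant import robot
def cam(n):
    s=robot.read_state(); c=robot.read_camera(n)
    if n=="wrist":
        T=np.eye(4);T[:3,:3]=Ro.from_rotvec(s["orientation"]).as_matrix();T[:3,3]=s["tool_pos"]
        M=np.linalg.inv(T@np.array(c["tool_from_camera"]));c["R"]=M[:3,:3];c["t"]=M[:3,3]
    c["R"]=np.array(c["R"]);c["t"]=np.array(c["t"]);return c
def ray(c,uv):
    p=cv2.undistortPoints(np.array(uv,float).reshape(-1,1,2),np.array(c["K"]),np.array(c["distortion"]))[:,0]
    return -c["R"].T@c["t"],np.c_[p,np.ones(len(p))]@c["R"]
def onz(c,uv,z):
    o,d=ray(c,uv);return o+d*((z-o[2])/d[:,2])[:,None]
def proj(c,X):
    return cv2.projectPoints(np.array(X,float).reshape(-1,1,3),cv2.Rodrigues(c["R"])[0],c["t"],np.array(c["K"]),np.array(c["distortion"]))[0][:,0]
def blobs(im,lo,hi,amin=30):
    m=cv2.inRange(cv2.cvtColor(im,cv2.COLOR_BGR2HSV),lo,hi)
    n,_,st,ce=cv2.connectedComponentsWithStats(m)
    return m,[(ce[i].round(1).tolist(),st[i].tolist()) for i in range(1,n) if st[i][4]>amin]
def go(pos,yaw=None):
    "print tool-frame shift (cm) and turn (deg) to TCP pos, tool x pointing along world yaw (deg), tool down"
    s=robot.read_state();R=Ro.from_rotvec(s["orientation"]);p=np.array(s["tool_pos"])
    print("shift cm",(R.inv().apply(np.array(pos)-p)*100).round(2),"at",p.round(4))
    if yaw is not None:
        a=np.radians(yaw);G=np.array([[np.cos(a),np.sin(a),0],[np.sin(a),-np.cos(a),0],[0,0,-1]])
        print("turn deg",np.degrees((R.inv()*Ro.from_matrix(G)).as_rotvec()).round(2), "then shift",((np.array(pos)-p)@G*100).round(2))
E
python3 - <<'E'
from h import *
c=cam("top");im=c["image"];s=cam("scene")
m,b=blobs(im,(20,80,120),(35,255,255));print("yellow",b)
for x in b: print(onz(c,x[0],.077).round(4))
ms,bs=blobs(s["image"],(15,80,120),(35,255,255));print("yellow s",bs)
for x in bs: print(onz(s,x[0],.077).round(4))
m,b=blobs(im,(0,150,60),(6,255,255),300);print("red",b)
cn=max(cv2.findContours(m,0,2)[0],key=cv2.contourArea);r=cv2.boxPoints(cv2.minAreaRect(cn));print(onz(c,r,.075).round(3))
m,b=blobs(im,(55,80,20),(80,255,200),300);print("green",b)
cr=im[150:280,270:460];cv2.imwrite("pics/p1.png",cv2.resize(cr,None,fx=4.2,fy=4.2,interpolation=cv2.INTER_CUBIC))
print("knob",onz(c,[[343.5,244]],.083),"base",onz(c,[[300,268],[388,261]],.012))
E
```

```text
yellow [([271.3, 287.1], [264, 280, 15, 15, 166]), ([366.5, 299.0], [360, 292, 14, 15, 165])]
[[0.413  0.0921 0.077 ]]
[[ 0.3749 -0.212   0.077 ]]
yellow s [([502.2, 14.4], [406, 0, 234, 39, 2258]), ([570.8, 4.1], [564, 0, 15, 10, 107]), ([344.0, 42.9], [342, 11, 6, 51, 168]), ([467.9, 62.1], [407, 17, 140, 90, 4206]), ([527.8, 44.7], [507, 29, 42, 43, 485]), ([553.2, 42.4], [547, 34, 16, 26, 67]), ([421.7, 96.6], [408, 94, 31, 6, 72]), ([448.8, 120.6], [437, 110, 25, 22, 410]), ([515.5, 129.7], [506, 120, 20, 21, 329]), ([273.4, 220.7], [266, 214, 16, 14, 168]), ([374.0, 248.6], [366, 242, 17, 14, 183]), ([148.3, 296.4], [128, 244, 46, 79, 827])]
[[-1.0812  0.4939  0.077 ]]
[[-1.2864  0.8404  0.077 ]]
[[-0.6552 -0.1922  0.077 ]]
[[-0.6137  0.336   0.077 ]]
[[-0.8194  0.5934  0.077 ]]
[[-0.869   0.7074  0.077 ]]
[[-0.3292  0.1667  0.077 ]]
[[-0.2047  0.2727  0.077 ]]
[[-0.2055  0.5067  0.077 ]]
[[ 0.3757 -0.2116  0.077 ]]
[[0.4146 0.0919 0.077 ]]
[[ 0.6939 -0.4636  0.077 ]]
red [([196.1, 247.9], [152, 215, 88, 65, 4694])]
[[0.451 0.485 0.075]
 [0.656 0.485 0.075]
 [0.638 0.2   0.075]
 [0.436 0.206 0.075]]
green [([338.7, 196.8], [291, 166, 98, 102, 3493]), ([343.4, 249.5], [311, 231, 66, 36, 1671])]
knob [[ 0.5522222  -0.13971231  0.083     ]] base [[ 0.48416179  0.00301188  0.012     ]
 [ 0.50760046 -0.29138453  0.012     ]]
```

View pics/p1.png

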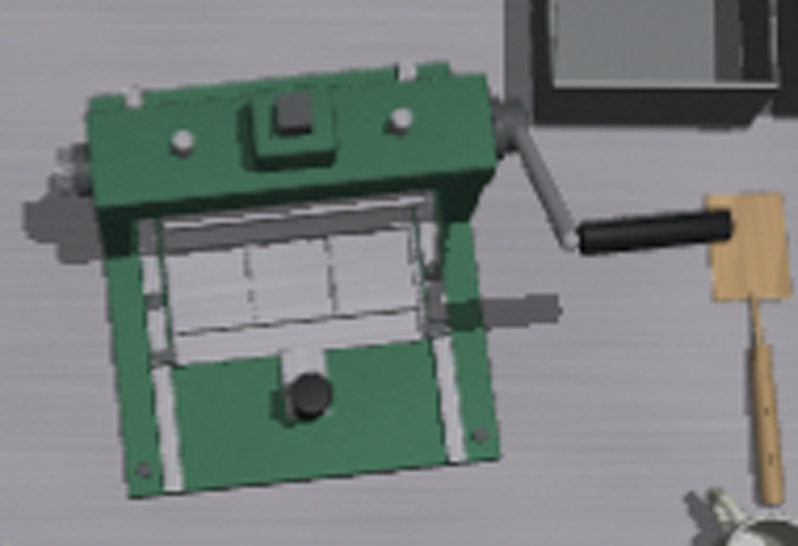

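```bash
python3 - <<'E'
from h import *
from scipy.optimize import least_squares
c=cam("top")
f=lambda u:np.array(u)/4.2+[270,150]-.4
P=[([130,497],[-.225,.15,.012]),([498,459],[-.225,-.15,.012]),([580,239],[-.1286,-.176,.325]),([732,224],[-.1286,-.281,.325])]
W=[onz(c,f(u),X[2])[0] for u,X in P]
for w in W: print(w.round(4))
def T(p,X): a=p[2];return np.array([p[0]+np.cos(a)*X[0]-np.sin(a)*X[1],p[1]+np.sin(a)*X[0]+np.cos(a)*X[1]])
r=least_squares(lambda p:np.concatenate([T(p,X)-w[:2] for (u,X),w in zip(P,W)]),[.72,-.12,.09]);p=r.x
print(p,np.degrees(p[2]),(r.fun*1000).round(1))
k=onz(c,f([308,393]),.083)[0];d=k[:2]-p[:2];a=p[2]
print("knob",k,"in press",[np.cos(a)*d[0]+np.sin(a)*d[1],-np.sin(a)*d[0]+np.cos(a)*d[1]])
go([k[0],k[1],.16],185.4)
E
```

```text
[0.4844 0.0012 0.012 ]
[ 0.5148 -0.2921  0.012 ]
[ 0.6147 -0.3123  0.325 ]
[ 0.6255 -0.4165  0.325 ]
[ 0.72386911 -0.12302695  0.10363632] 5.937923880471629 [ 0.2  1.7  0.8 -3.4 -0.5  1.  -0.5  0.7]
knob [ 0.55494722 -0.13790215  0.083     ] in press [np.float64(-0.16955440319014736), np.float64(0.0026797265392090163)]
shift cm [ 46.42 -26.6    3.48] at [ 0.2224 -0.557   0.1945]
turn deg [-0.0000e+00 -6.0000e-02 -1.6364e+02] then shift [-37.05  38.6    3.45]
```

```bash
python3 -m inch '[[[3,-2,0,0,0,0,-1],[4,-2.5,0,0,0,0,-1],[4,-2.5,0,0,0,0,-1],[4,-2.5,0,0,0,0,-1],[0,0,0,0,0,-8.5,-1]]]' && python3 -m inch '[[[0,0,0,0,0,-8.5,-1],[0,0,0,0,0,-8.5,-1],[0,0,0,0,0,-8.5,-1],[0,0,0,0,0,-8.5,-1],[0,0,0,0,0,-8.5,-1]]]' && python3 -m inch '[[[0,0,0,0,0,-8.5,-1],[0,0,0,0,0,-8.5,-1],[0,0,0,0,0,-8.5,-1],[0,0,0,0,0,-8.5,-1],[0,0,0,0,0,-8.5,-1]]]' && python3 -m inch '[[[0,0,0,0,0,-8.5,-1],[0,0,0,0,0,-8.5,-1],[0,0,0,0,0,-8.5,-1],[0,0,0,0,0,-8.5,-1],[0,0,0,0,0,-8.5,-1]]]'; python3 -m inch '[[[0,0,0,0,0,-8,-1],[0,0,0,0,0,-2,-1],[0,0,0,0,0,0,-1]]]'; python3 - <<'E'
from h import *
go([.551,-.138,.16],185.9)
E
```

```text
t: 0.8
tool_pos: [0.3296, -0.4093, 0.1951]
orientation: [-3.031, -0.823, -0.003]
force: [-0.2, -0.8, -0.3]
opening: 0.0935
t: 1.3
tool_pos: [0.3266, -0.4133, 0.1949]
orientation: [-2.523, -1.871, 0.0]
force: [-0.5, -0.2, 0.4]
opening: 0.093
t: 1.8
tool_pos: [0.3265, -0.4133, 0.1949]
orientation: [-1.674, -2.658, -0.0]
force: [-0.5, 0.1, -0.1]
opening: 0.0929
t: 2.3
tool_pos: [0.3265, -0.4134, 0.1949]
orientation: [-0.596, -3.084, -0.0]
force: [0.3, -0.0, 0.2]
opening: 0.0929
t: 2.6
tool_pos: [0.3265, -0.4134, 0.1949]
orientation: [-0.334, -3.124, -0.0]
force: [-0.5, 0.5, 0.0]
opening: 0.093
shift cm [-16.11  31.67   3.49] at [ 0.3265 -0.4134  0.1949]
turn deg [  0.    -0.   -18.12] then shift [-25.16  25.09   3.49]
```

```bash
python3 -m inch '[[[0,0,0,0,0,-6.1,-1],[0,0,0,0,0,-6,-1],[0,0,0,0,0,-6,-1],[-2,2,0,0,0,0,-1],[-4,4,0,0,0,0,-1]]]' && python3 -m inch '[[[-4,4,0,0,0,0,-1],[-4,4,0,0,0,0,-1],[-4,4,0,0,0,0,-1],[-4,4,0,0,0,0,-1],[-2,2,2,0,0,0,-1]]]' && python3 - <<'E'
from h import *
go([.551,-.138,.16],185.9)
c=cam("wrist");cv2.imwrite("pics/w1.png",c["image"])
E
```

```text
t: 3.1
tool_pos: [0.3785, -0.352, 0.1946]
orientation: [0.143, -3.134, 0.004]
force: [1.4, -0.2, 0.1]
opening: 0.093
t: 3.6
tool_pos: [0.528, -0.1724, 0.1767]
orientation: [-0.153, 3.136, -0.006]
force: [0.2, 0.2, -0.3]
opening: 0.0932
shift cm [-2.62  3.21  1.67] at [ 0.528  -0.1724  0.1767]
turn deg [-0.23  0.12 -0.32] then shift [-2.64  3.19  1.67]
```

View pics/w1.png

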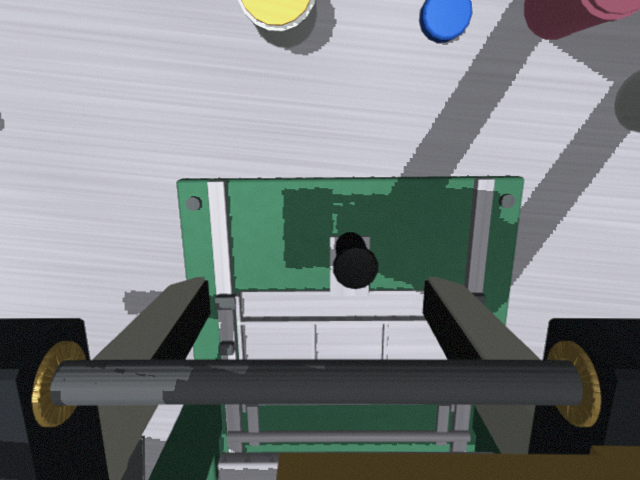

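```bash
python3 - <<'E'
from h import *
c=cam("wrist")
A=onz(c,[[178,180],[523,177]],.012);print(A.round(4),np.linalg.norm(A[1]-A[0]),np.degrees(np.arctan2(A[1,0]-A[0,0],-(A[1,1]-A[0,1]))), "edge mid",A.mean(0))
k=onz(c,[[355.5,269]],.083)[0];print(k)
go([k[0],k[1],.035],185.9)
E
```

```text
[[ 5.134e-01 -2.895e-01  1.200e-02]
 [ 4.824e-01 -3.000e-04  1.200e-02]] 0.29086223573495323 -173.87883333248988 edge mid [ 0.49786112 -0.14493185  0.012     ]
[ 0.55250694 -0.14001553  0.083     ]
shift cm [-3.14  2.78 13.59] at [ 0.5248 -0.1709  0.171 ]
turn deg [ 0.05 -0.35 -0.2 ] then shift [-3.07  2.78 13.6 ]
```

```bash
python3 -m inch '[[[-1.6,1.4,1.6,0,0,0,-1],[-1.5,1.4,2,0,0,0,-1],[0,0,4,0,0,0,-1],[0,0,4,0,0,0,-1],[0,0,2,0,0,0,-1]]]' && python3 -m inch '[[[0,0,0,0,0,0,1],[0,0,0,0,0,0,1],[0,0,0,0,0,0,1],[0,0,0,0,0,0,1],[0,0,0,0,0,0,1]]]' 30 && python3 - <<'E'
from h import *
go([.55,-.139,.035],186)
E
```

```text
t: 4.2
tool_pos: [0.5493, -0.144, 0.0338]
orientation: [0.149, -3.13, 0.001]
force: [-0.1, -0.4, -0.5]
opening: 0.0931
t: 4.7
tool_pos: [0.5531, -0.1447, 0.0392]
orientation: [0.152, -3.137, 0.005]
force: [-0.3, -0.5, 0.3]
opening: 0.0579
shift cm [0.25 0.59 0.42] at [ 0.5531 -0.1447  0.0392]
turn deg [-0.17 -0.07 -0.47] then shift [0.25 0.59 0.42]
```

```bash
python3 -m inch '[[[0,0.5,0.3,0,0,0,1],[0,0,0,0,0,0,1],[0,0,0,0,0,0,1],[0,0,0,0,0,0,1],[0,0,0,0,0,0,1]]]' 30 && python3 - <<'E'
from h import *
go([.55,-.139,.035],186)
E
```

```text
t: 5.2
tool_pos: [0.5516, -0.1414, 0.0346]
orientation: [0.151, -3.135, 0.008]
force: [0.6, -10.5, -2.8]
opening: 0.0332
shift cm [ 0.13  0.26 -0.04] at [ 0.5516 -0.1414  0.0346]
turn deg [-0.3  -0.2  -0.48] then shift [ 0.13  0.26 -0.04]
```

```bash
python3 -m inch '[[[0,0.2,0,0,0,0,1],[0,0,0,0,0,0,1],[0,0,0,0,0,0,1]]]' 30 && python3 -m inch '[[[1,0,0,0,0,0,1],[2,0,0,0,0,0,1],[2,0,0,0,0,0,1],[2,0,0,0,0,0,1],[1.5,0,0,0,0,0,1]]]' && python3 -m inch '[[[1,0,0,0,0,0,1],[0.3,0,0,0,0,0,1],[0,0,0,0,0,0,1]]]' && python3 - <<'E'
from h import *
go([.55,-.139,.035],186)
E
```

```text
t: 5.5
tool_pos: [0.5518, -0.1412, 0.0351]
orientation: [0.15, -3.136, 0.013]
force: [0.6, -15.9, -3.1]
opening: 0.033
t: 6.0
tool_pos: [0.4673, -0.1501, 0.0361]
orientation: [0.15, -3.138, 0.016]
force: [4.1, -21.7, -4.0]
opening: 0.0328
t: 6.3
tool_pos: [0.4571, -0.1513, 0.0372]
orientation: [-0.15, 3.134, -0.016]
force: [9.0, -18.5, -5.6]
opening: 0.0329
shift cm [-9.37  0.34  0.25] at [ 0.4571 -0.1513  0.0372]
turn deg [-0.61  0.21 -0.52] then shift [-9.37  0.26  0.22]
```

```bash
python3 -m inch '[[[-0.3,-0.4,0,0,0,0,-1],[0,0,0,0,0,0,-1],[0,0,0,0,0,0,-1],[0,0,0,0,0,0,-1],[0,0,-3,0,0,0,-1]]]' && python3 -m inch '[[[0,0,-4,0,0,0,-1],[0,0,-5,0,0,0,-1],[0,0,-4,0,0,0,-1],[0,3,0,0,0,0,-1],[0,4,0,0,0,0,-1]]]' && python3 -m inch '[[[0.3,4,0,0,0,0,-1],[0.3,4,0,0,0,0,-1],[0.3,4,0,0,0,0,-1],[0.3,3,0,0,0,0,-1],[0,1,0,0,0,0,-1]]]' && python3 - <<'E'
from h import *
go([.4135,.092,.026],186)
c=cam("wrist");cv2.imwrite("pics/w2.png",c["image"])
m,b=blobs(c["image"],(20,80,100),(35,255,255),200);print(b)
for x in b: print(onz(c,x[0],.077))
c=cam("top");m,b=blobs(c["image"],(20,80,100),(35,255,255));print([(onz(c,x[0],.077)) for x in b])
E
```

```text
t: 6.8
tool_pos: [0.4536, -0.1483, 0.0609]
orientation: [0.152, -3.127, -0.003]
force: [0.4, -0.8, -0.9]
opening: 0.0685
t: 7.3
tool_pos: [0.4518, -0.0807, 0.1966]
orientation: [0.148, -3.138, 0.005]
force: [0.8, 1.1, -0.2]
opening: 0.0928
t: 7.8
tool_pos: [0.4225, 0.0803, 0.1944]
orientation: [0.157, -3.134, 0.002]
force: [0.1, 0.4, 0.6]
opening: 0.0932
shift cm [ 0.72  1.27 16.84] at [0.4225 0.0803 0.1944]
turn deg [-0.06 -0.22 -0.27] then shift [ 0.78  1.25 16.84]
[([334.0, 193.5], [304, 180, 58, 30, 1005]), ([592.6, 387.7], [580, 353, 21, 73, 501]), ([38.2, 394.1], [32, 361, 16, 65, 377])]
[[0.40005518 0.08951551 0.077     ]]
[[0.5442475  0.32665263 0.077     ]]
[[ 0.59821381 -0.14317664  0.077     ]]
[array([[0.3992281 , 0.09289976, 0.077     ]]), array([[ 0.37488381, -0.21203896,  0.077     ]])]
```

View pics/w2.png

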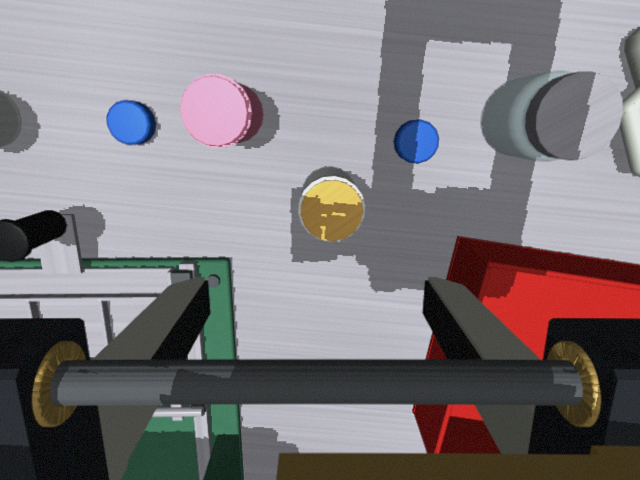

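```bash
python3 - <<'E'
from h import *
c=cam("wrist");print(onz(c,[[332,210]],.077))
p=onz(c,[[332,210]],.077)[0];go([p[0],p[1],.027],186)
print("crate corners wrist-ish",onz(c,[[460,238]],.075))
E
```

```text
[[0.41353534 0.08773161 0.077     ]]
shift cm [ 0.83  1.14 16.74] at [0.4235 0.0777 0.1944]
turn deg [-0.14 -0.22 -0.35] then shift [ 0.88  1.1  16.74]
crate corners wrist-ish [[0.42617742 0.1893734  0.075     ]]
```

```bash
python3 -m inch '[[[0.4,0.7,3,0,0,0,-1],[0.5,0.6,4,0,0,0,-1],[0,0,4,0,0,0,-1],[0,0,4,0,0,0,-1],[0,0,1.7,0,0,0,-1]]]' && python3 -m inch '[[[0,0,0,0,0,0,1],[0,0,0,0,0,0,1],[0,0,0,0,0,0,1],[0,0,0,0,0,0,1],[0,0,0,0,0,0,1]]]' 15 && python3 -m inch '[[[0,0,0,0,0,0,1],[0,0,0,0,0,0,1]]]' 15; python3 - <<'E'
from h import *
go([.555,-.0743,.05],186)
E
```

```text
t: 8.45
tool_pos: [0.41, 0.0876, 0.0234]
orientation: [0.149, -3.129, 0.004]
force: [-0.2, 0.8, 0.3]
opening: 0.0932
t: 8.95
tool_pos: [0.4139, 0.0894, 0.0288]
orientation: [0.152, -3.137, 0.003]
force: [0.1, -0.6, 0.3]
opening: 0.058
t: 9.15
tool_pos: [0.4136, 0.0897, 0.0284]
orientation: [0.152, -3.136, 0.003]
force: [-0.5, 1.9, 5.7]
opening: 0.0516
shift cm [-12.49 -17.7   -2.15] at [0.4136 0.0897 0.0284]
turn deg [-0.09 -0.1  -0.44] then shift [-12.35 -17.79  -2.16]
```

```bash
python3 -m inch '[[[0,0,0,0,0,0,1],[0,0,-2,0,0,0,1],[0,0,-4,0,0,0,1],[0,0,-4,0,0,0,1],[-1,-2,-1,0,0,0,1]]]' && python3 -m inch '[[[-3,-4,0,0,0,0,1],[-3,-4,0,0,0,0,1],[-3,-4,0,0,0,0,1],[-2,-3,0,0,0,0,1],[0,0,0,0,0,0,1]]]' && python3 - <<'E'
from h import *
go([.555,-.0743,.05],186)
c=cam("wrist");cv2.imwrite("pics/w3.png",c["image"])
E
```

```text
t: 9.65
tool_pos: [0.4266, 0.072, 0.1419]
orientation: [-0.156, 3.136, -0.002]
force: [1.8, -0.6, -1.9]
opening: 0.0518
t: 10.15
tool_pos: [0.5502, -0.0716, 0.1361]
orientation: [0.147, -3.133, 0.005]
force: [-0.5, 0.7, -2.3]
opening: 0.0516
shift cm [-0.49 -0.28  8.61] at [ 0.5502 -0.0716  0.1361]
turn deg [-0.17 -0.29 -0.64] then shift [-0.45 -0.31  8.61]
```

View pics/w3.png

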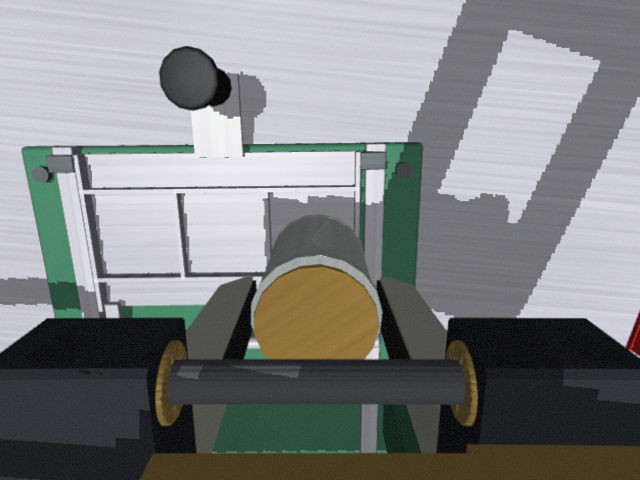

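```bash
python3 - <<'E'
from h import *
c=cam("wrist")
U=[[83,190],[181,190],[268,189],[357,187],[101,276],[184,275],[267,274]]
W=onz(c,U,.030);a=np.radians(6.)
for o in ([.721,-.1232],):
  d=W[:,:2]-o;print(np.c_[d@[np.cos(a),np.sin(a)],d@[-np.sin(a),np.cos(a)]].round(4))
E
```

```text
[[-0.1933 -0.0985]
 [-0.1927 -0.0283]
 [-0.1928  0.0345]
 [-0.1936  0.0989]
 [-0.1271 -0.0955]
 [-0.1272 -0.0324]
 [-0.1273  0.0311]]
```

```bash
python3 -m inch '[[[-0.4,-0.2,3,0,0,-0.5,1],[0,0,3,0,0,0,1],[0,0,1,0,0,0,1],[0,0,0,0,0,0,1]]]' && python3 - <<'E'
from h import *
go([.555,-.0743,.049],186)
E
```

```text
t: 10.65
tool_pos: [0.5505, -0.0684, 0.0654]
orientation: [0.167, -3.129, 0.001]
force: [0.2, 0.5, -1.8]
opening: 0.0517
shift cm [-0.4  -0.63  1.64] at [ 0.5505 -0.0684  0.0654]
turn deg [-0.02 -0.46  0.1 ] then shift [-0.38 -0.63  1.64]
```

```bash
python3 -m inch '[[[-0.4,-0.6,0,0,0,0,1],[0,0,0,0,0,0,1],[0,0,0,0,0,0,1]]]' && python3 - <<'E'
from h import *
go([.555,-.0743,.049],186)
E
```

```text
t: 10.95
tool_pos: [0.5589, -0.0757, 0.0692]
orientation: [0.165, -3.136, 0.004]
force: [0.3, -0.2, -2.6]
opening: 0.0517
shift cm [0.37 0.18 2.02] at [ 0.5589 -0.0757  0.0692]
turn deg [-0.16 -0.05  0.03] then shift [0.37 0.18 2.02]
```

```bash
python3 -m inch '[[[0.3,0.1,0,0,0,0,1],[0,0,0,0,0,0,1],[0,0,1,0,0,0,1],[0,0,0.5,0,0,0,1],[0,0,0,0,0,0,1]]]' && python3 -m inch '[[[0,0,0,0,0,0,1],[0,0,0,0,0,0,1],[0,0,0,0,0,0,1]]]' && python3 - <<'E'
from h import *
go([.555,-.0743,.049],186)
E
```

```text
t: 11.45
tool_pos: [0.553, -0.0743, 0.0506]
orientation: [0.165, -3.131, 0.002]
force: [-0.3, 0.5, -3.2]
opening: 0.0519
t: 11.75
tool_pos: [0.5546, -0.0747, 0.0527]
orientation: [0.166, -3.134, 0.003]
force: [0.7, 0.0, -2.6]
opening: 0.0515
shift cm [-0.04  0.03  0.37] at [ 0.5546 -0.0747  0.0527]
turn deg [-0.11 -0.18  0.05] then shift [-0.04  0.03  0.37]
```

Well centred; lower the last 4 mm, release, rise, head for tin B (0.375, -0.212).

```bash
python3 -m inch '[[[0,0,0.4,0,0,0,1],[0,0,0,0,0,0,1],[0,0,0,0,0,0,1],[0,0,0,0,0,0,-1],[0,0,0,0,0,0,-1]]]' && python3 -m inch '[[[0,0,0,0,0,0,-1],[0,0,-2,0,0,0,-1],[0,0,-4,0,0,0,-1],[0,0,-5,0,0,0,-1],[0,0,-3,0,0,0,-1]]]' && python3 -m inch '[[[3,-1.5,0,0,0,0,-1],[4,-3,0,0,0,0,-1],[4,-3,0,0,0,0,-1],[4,-3,0,0,0,0,-1],[1,-1,0,0,0,0,-1]]]' && python3 -m inch '[[[0,0,0,0,0,0,-1],[0,0,0,0,0,0,-1],[0,0,0,0,0,0,-1]]]' && python3 - <<'E'
from h import *
go([.375,-.212,.028],186)
c=cam("wrist");cv2.imwrite("pics/w4.png",c["image"])
c=cam("top");m,b=blobs(c["image"],(20,80,100),(35,255,255));print([(x[1][4],onz(c,x[0],.077)) for x in b])
c=cam("scene");m,b=blobs(c["image"],(15,80,120),(35,255,255));print([(x[0],x[1][4],onz(c,x[0],.077)) for x in b if 180<x[0][1]<290 and x[0][0]>200])
E
```

```text
t: 12.25
tool_pos: [0.5545, -0.0746, 0.0486]
orientation: [0.166, -3.134, 0.003]
force: [-0.1, -0.6, 0.0]
opening: 0.0632
t: 12.75
tool_pos: [0.5561, -0.0746, 0.1927]
orientation: [-0.166, 3.137, -0.005]
force: [1.0, -0.9, 0.7]
opening: 0.0927
t: 13.25
tool_pos: [0.4051, -0.2079, 0.1895]
orientation: [0.161, -3.134, 0.005]
force: [0.4, 0.9, 0.3]
opening: 0.0932
t: 13.55
tool_pos: [0.4086, -0.2048, 0.1893]
orientation: [0.167, -3.134, 0.003]
force: [-0.0, 0.3, 0.1]
opening: 0.0928
shift cm [ 3.36 -0.33 16.14] at [ 0.4086 -0.2048  0.1893]
turn deg [-0.09 -0.19  0.1 ] then shift [ 3.41 -0.36 16.13]
[(164, array([[ 0.55799306, -0.07286602,  0.077     ]])), (155, array([[ 0.37360646, -0.21202205,  0.077     ]]))]
[([273.5, 220.6], 165, array([[ 0.37531754, -0.21142926,  0.077     ]])), ([304.8, 275.5], 220, array([[ 0.54210342, -0.07611999,  0.077     ]]))]
```

View pics/w4.png

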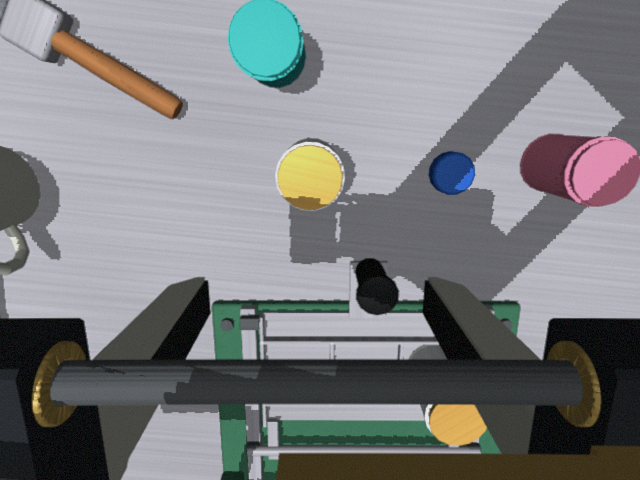

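```bash
python3 -m inch '[[[1.7,-0.2,1,0,0,0,-1],[1.7,-0.2,3,0,0,0,-1],[0,0,4,0,0,0,-1],[0,0,4,0,0,0,-1],[0,0,3.5,0,0,0,-1]]]' && python3 -m inch '[[[0,0,0.7,0,0,0,-1],[0,0,0,0,0,0,-1],[0,0,0,0,0,0,1],[0,0,0,0,0,0,1],[0,0,0,0,0,0,1]]]' 15 && python3 -m inch '[[[0,0,0,0,0,0,1],[0,0,0,0,0,0,1],[0,0,0,0,0,0,1],[0,0,0,0,0,0,1]]]' 15; python3 - <<'E'
from h import *
go([.5688,-.2055,.05],186)
E
```

```text
t: 14.2
tool_pos: [0.3739, -0.2127, 0.0325]
orientation: [0.167, -3.133, 0.003]
force: [-0.2, -0.4, 0.2]
opening: 0.0927
t: 14.7
tool_pos: [0.3752, -0.2143, 0.0292]
orientation: [0.166, -3.136, 0.006]
force: [-0.3, 0.1, 1.1]
opening: 0.0735
t: 15.1
tool_pos: [0.3741, -0.2136, 0.0276]
orientation: [0.165, -3.134, 0.004]
force: [-1.2, 0.5, 3.2]
opening: 0.0514
shift cm [-19.44  -1.25  -2.3 ] at [ 0.3741 -0.2136  0.0276]
turn deg [-0.13 -0.19  0.04] then shift [-19.45  -1.23  -2.24]
```

```bash
python3 -m inch '[[[0,0,-2,0,0,0,1],[0,0,-4,0,0,0,1],[0,0,-4,0,0,0,1],[0,0,-2,0,0,0,1],[-2,0,0,0,0,0,1]]]' && python3 -m inch '[[[-4,-0.3,0,0,0,0,1],[-4,-0.3,0,0,0,0,1],[-4,-0.3,0,0,0,0,1],[-4,-0.3,0,0,0,0,1],[-1.4,0,0,0,0,0,1]]]' && python3 -m inch '[[[0,0,1,0,0,0,1],[0,0,2,0,0,0,1],[0,0,2,0,0,0,1],[0,0,0,0,0,0,1],[0,0,0,0,0,0,1]]]' && python3 -m inch '[[[0,0,0,0,0,0,1],[0,0,0,0,0,0,1]]]' && python3 - <<'E'
from h import *
go([.5688,-.2055,.048],186)
E
```

```text
t: 15.6
tool_pos: [0.3952, -0.2126, 0.1511]
orientation: [-0.164, 3.137, -0.009]
force: [0.9, -0.1, -2.5]
opening: 0.0519
t: 16.1
tool_pos: [0.5707, -0.2039, 0.1451]
orientation: [0.167, -3.133, 0.001]
force: [-1.5, 0.4, -2.9]
opening: 0.0517
t: 16.6
tool_pos: [0.5669, -0.2046, 0.0959]
orientation: [0.165, -3.132, 0.002]
force: [0.6, -0.1, -2.2]
opening: 0.0513
t: 16.8
tool_pos: [0.569, -0.2053, 0.0982]
orientation: [0.165, -3.136, 0.005]
force: [-0.1, -1.0, -2.3]
opening: 0.0516
shift cm [ 0.01 -0.01  5.02] at [ 0.569  -0.2053  0.0982]
turn deg [-0.17 -0.09  0.04] then shift [ 0.02 -0.02  5.02]
```

```bash
python3 -m inch '[[[0,0,2,0,0,0,1],[0,0,2,0,0,0,1],[0,0,0.9,0,0,0,1],[0,0,0,0,0,0,1],[0,0,0,0,0,0,1]]]' && python3 -m inch '[[[0,0,0,0,0,0,1],[0,0,0,0,0,0,-1],[0,0,0,0,0,0,-1],[0,0,0,0,0,0,-1],[0,0,-3,0,0,0,-1]]]' && python3 -m inch '[[[0,0,-4,0,0,0,-1],[0,0,-3,0,0,0,-1],[3,1,0,0,0,0,-1],[4,2,0,0,0,0,-1],[4,2,0,0,0,0,-1]]]' && python3 -m inch '[[[0,0,0,0,0,0,-1],[0,0,0,0,0,0,-1],[0,0,0,0,0,0,-1]]]' && python3 - <<'E'
from h import *
go([.4574,-.1509,.031],186)
c=cam("scene");cv2.imwrite("pics/s2.png",cv2.resize(c["image"][200:400,180:400],None,fx=3,fy=3))
E
```

```text
t: 17.3
tool_pos: [0.5686, -0.2051, 0.0485]
orientation: [0.166, -3.135, 0.004]
force: [0.5, 0.2, -1.9]
opening: 0.0513
t: 17.8
tool_pos: [0.565, -0.2034, 0.0734]
orientation: [0.165, -3.127, -0.003]
force: [0.1, -0.1, -0.6]
opening: 0.079
t: 18.3
tool_pos: [0.453, -0.1663, 0.1483]
orientation: [0.165, -3.135, 0.004]
force: [-0.6, 0.2, 1.7]
opening: 0.0929
t: 18.6
tool_pos: [0.4551, -0.1671, 0.149]
orientation: [0.165, -3.136, 0.005]
force: [1.0, -0.2, -0.2]
opening: 0.0927
shift cm [-0.42  1.62 11.79] at [ 0.4551 -0.1671  0.149 ]
turn deg [-0.18 -0.09  0.04] then shift [-0.4   1.59 11.8 ]
```

View pics/s2.png

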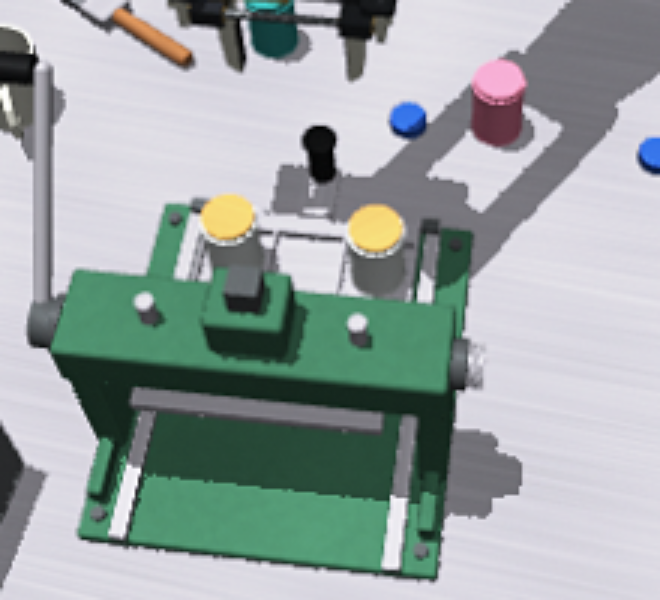

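```bash
python3 -m inch '[[[-0.4,1.6,2,0,0,0,-1],[0,0,4,0,0,0,-1],[0,0,3.8,0,0,0,-1],[0,0,1,0,0,0,-1],[0,0,0,0,0,0,-1]]]' && python3 -m inch '[[[0,0,0.5,0,0,0,-1],[0,0,0,0,0,0,-1],[0,0,0,0,0,0,-1]]]' && python3 - <<'E'
from h import *
go([.4574,-.1509,.031],186)
E
```

```text
t: 19.15
tool_pos: [0.4549, -0.15, 0.0384]
orientation: [0.165, -3.13, 0.0]
force: [-0.2, -0.1, 1.1]
opening: 0.093
t: 19.45
tool_pos: [0.457, -0.1511, 0.0365]
orientation: [0.165, -3.136, 0.005]
force: [-0.4, -0.1, -0.3]
opening: 0.0932
shift cm [-0.04  0.01  0.55] at [ 0.457  -0.1511  0.0365]
turn deg [-0.18 -0.08  0.04] then shift [-0.04  0.01  0.55]
```

```bash
python3 -m inch '[[[0,0,0.5,0,0,0,1],[0,0,0,0,0,0,1],[0,0,0,0,0,0,1],[0,0,0,0,0,0,1],[0,0,0,0,0,0,1]]]' 35 && python3 -m inch '[[[0,0,0,0,0,0,1],[0,0,0,0,0,0,1],[0,0,0,0,0,0,1],[0,0,0,0,0,0,1],[0,0,0,0,0,0,1]]]' && python3 - <<'E'
from h import *
go([.4574,-.1509,.031],186)
E
```

```text
t: 19.95
tool_pos: [0.4558, -0.1505, 0.03]
orientation: [0.165, -3.134, 0.003]
force: [-0.5, 0.4, -0.1]
opening: 0.0577
t: 20.45
tool_pos: [0.4559, -0.1518, 0.03]
orientation: [0.165, -3.134, 0.007]
force: [0.6, -6.0, -1.7]
opening: 0.0331
shift cm [-0.16  0.07 -0.1 ] at [ 0.4559 -0.1518  0.03  ]
turn deg [-0.23 -0.19  0.03] then shift [-0.16  0.07 -0.1 ]
```

```bash
python3 -m inch '[[[-1,0,0,0,0,0,1],[-2,0,0,0,0,0,1],[-2,0,0,0,0,0,1],[-2,0,0,0,0,0,1],[-2,0,0,0,0,0,1]]]' && python3 -m inch '[[[-1,0,0,0,0,0,1],[-1,0,0,0,0,0,1],[0,0,0,0,0,0,1],[0,0,0,0,0,0,1],[0,0,0,0,0,0,1]]]' && python3 -m inch '[[[0,0,-0.5,0,0,0,1],[0,0,-0.5,0,0,0,1],[0,0,-0.4,0,0,0,1],[0,0,0,0,0,0,1],[0,0,0,0,0,0,1]]]' && python3 - <<'E'
from h import *
go([.721-.1044,-.1232-.011,.031],186)
c=cam("scene");cv2.imwrite("pics/s3.png",cv2.resize(c["image"][200:400,180:400],None,fx=3,fy=3))
E
```

```text
t: 20.95
tool_pos: [0.546, -0.1422, 0.0299]
orientation: [0.165, -3.134, 0.006]
force: [-1.8, -5.9, 3.4]
opening: 0.0329
t: 21.45
tool_pos: [0.566, -0.1401, 0.03]
orientation: [0.165, -3.135, 0.006]
force: [1.7, -5.1, -0.1]
opening: 0.0329
t: 21.95
tool_pos: [0.5647, -0.1401, 0.0428]
orientation: [0.165, -3.133, 0.006]
force: [1.8, -6.7, -5.6]
opening: 0.0326
shift cm [-5.23  0.05  1.16] at [ 0.5647 -0.1401  0.0428]
turn deg [-0.2  -0.26  0.02] then shift [-5.22  0.05  1.18]
```

View pics/s3.png

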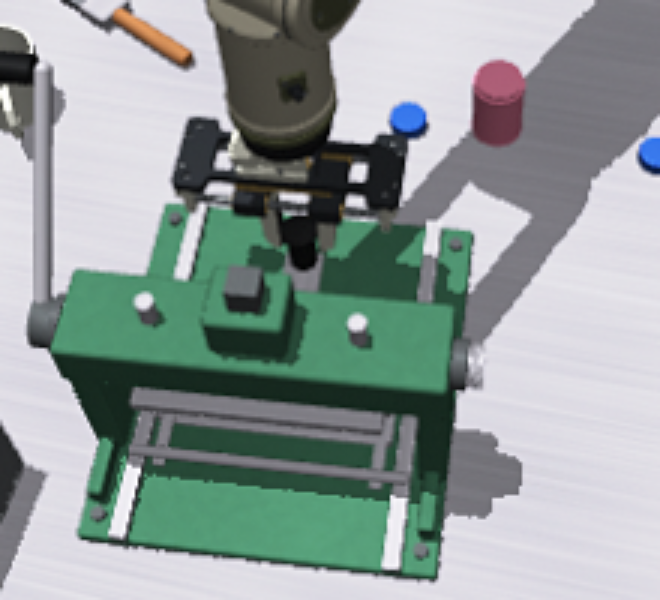

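```bash
python3 -m inch '[[[-1,0,0,0,0,0,1],[-1,0,0,0,0,0,1],[-1,0,0,0,0,0,1],[-1,0,0,0,0,0,1],[-0.8,0,0,0,0,0,1]]]' && python3 -m inch '[[[-0.4,0,0,0,0,0,1],[0,0,0,0,0,0,1],[0,0,0,0,0,0,1]]]' && python3 - <<'E'
from h import *
go([.721-.1044,-.1232-.011,.031],186)
E
```

```text
t: 22.5
tool_pos: [0.6122, -0.1351, 0.0421]
orientation: [0.164, -3.131, 0.005]
force: [-0.9, -6.5, -4.8]
opening: 0.0326
t: 22.8
tool_pos: [0.6164, -0.1346, 0.0421]
orientation: [0.165, -3.132, 0.005]
force: [1.4, -6.2, -5.9]
opening: 0.0324
shift cm [-0.03  0.04  1.11] at [ 0.6164 -0.1346  0.0421]
turn deg [-0.18 -0.29  0.02] then shift [-0.03  0.04  1.11]
```

Passed the bumps. Press a little further, then lower.

```bash
python3 -m inch '[[[-0.4,0,0,0,0,0,1],[0,0,0,0,0,0,1],[0,0,0,0,0,0,1]]]' && python3 -m inch '[[[0,0,0.5,0,0,0,1],[0,0,0.5,0,0,0,1],[0,0,0.3,0,0,0,1],[0,0,0,0,0,0,1],[0,0,0,0,0,0,1]]]' && python3 - <<'E'
from h import *
go([.721-.1044,-.1232-.011,.031],186)
E
```

```text
t: 23.1
tool_pos: [0.618, -0.1344, 0.0413]
orientation: [0.164, -3.128, 0.005]
force: [-5.5, -7.1, -3.1]
opening: 0.033
t: 23.6
tool_pos: [0.6148, -0.1348, 0.0296]
orientation: [0.163, -3.122, 0.004]
force: [-29.0, -5.8, 17.5]
opening: 0.0327
shift cm [-0.19  0.04 -0.14] at [ 0.6148 -0.1348  0.0296]
turn deg [-0.11 -0.91 -0.01] then shift [-0.19  0.04 -0.14]
```

```bash
python3 -m inch '[[[0.2,0,-0.1,0,0,0,1],[0,0,0,0,0,0,1],[0,0,0,0,0,0,-1],[0,0,0,0,0,0,-1],[0,0,0,0,0,0,-1]]]' && python3 -m inch '[[[0,0,0,0,0,0,-1],[0,0,-1,0,0,0,-1],[0,0,-3,0,0,0,-1],[0,0,-4,0,0,0,-1],[2,0,-4,0,0,0,-1]]]' && python3 -m inch '[[[4,0,-4,0,0,0,-1],[4,0,-4,0,0,0,-1],[0,0,0,0,0,0,-1],[0,0,0,0,0,0,-1],[0,0,0,0,0,0,-1]]]' && python3 - <<'E'
from h import *
c=cam("wrist");cv2.imwrite("pics/w5.png",c["image"])
E
```

```text
t: 24.1
tool_pos: [0.6191, -0.133, 0.0314]
orientation: [0.166, -3.134, 0.003]
force: [0.2, -0.3, -0.2]
opening: 0.0522
t: 24.6
tool_pos: [0.6001, -0.1345, 0.1532]
orientation: [0.167, -3.134, 0.003]
force: [0.2, 0.1, -0.1]
opening: 0.0907
t: 25.1
tool_pos: [0.5292, -0.142, 0.2216]
orientation: [0.166, -3.133, 0.002]
force: [-0.7, 0.7, -0.2]
opening: 0.093
```

View pics/w5.png

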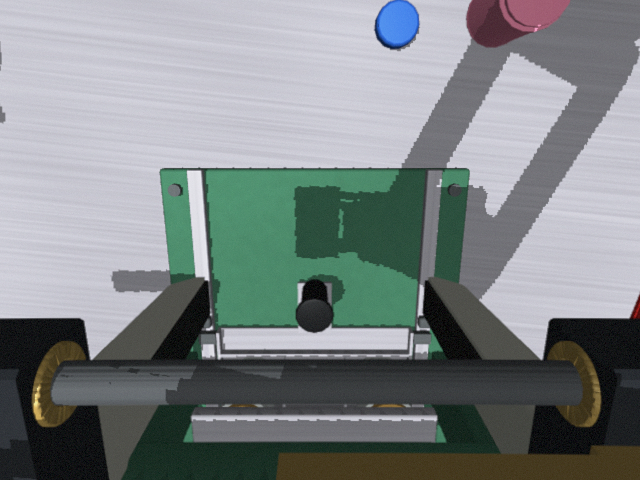

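```bash
python3 - <<'E'
from h import *
c=cam("wrist");k=onz(c,[[314,314]],.083)[0];d=k[:2]-[.721,-.1232];a=np.radians(6)
print(k,d@[np.cos(a),np.sin(a)],d@[-np.sin(a),np.cos(a)])
E
python3 -m inch '[[[0,0,-2,0,0,8.5,-1],[0,0,-4,0,0,8.5,-1],[0,0,-4,0,0,8.5,-1],[0,0,-4,0,0,8.5,-1],[0,0,-4,0,0,8.5,-1]]]' && python3 -m inch '[[[0,0,-2,0,0,8.5,-1],[0,0,0,0,0,8.5,-1],[0,0,0,0,0,8.5,-1],[0,0,0,0,0,8.5,-1],[0,0,0,0,0,5,-1]]]' && python3 -m inch '[[[0,0,0,0,0,3,-1],[0,0,0,0,0,0,-1],[0,0,0,0,0,0,-1]]]' && python3 - <<'E'
from h import *
go([.6185,-.364,.42],96)
E
```

```text
[ 0.6168133 -0.1364304  0.083    ] -0.10499890838828563 -0.0022674495970417623
t: 25.7
tool_pos: [0.53, -0.1416, 0.4021]
orientation: [-0.989, -2.976, 0.005]
force: [-0.5, -0.2, -0.3]
opening: 0.0932
t: 26.2
tool_pos: [0.5304, -0.1417, 0.4204]
orientation: [-1.926, -2.476, 0.007]
force: [-0.5, 0.0, -0.7]
opening: 0.0929
t: 26.5
tool_pos: [0.5302, -0.1417, 0.4211]
orientation: [-1.982, -2.433, 0.007]
force: [-0.5, 0.3, -0.3]
opening: 0.0929
shift cm [-23.55   4.16   0.09] at [ 0.5302 -0.1417  0.4211]
turn deg [-0.32  0.03  5.66] then shift [-23.03   6.46   0.11]
```

```bash
python3 -m inch '[[[-3,0.8,0,0,0,5.6,-1],[-4,1.1,0,0,0,0,-1],[-4,1.1,0,0,0,0,-1],[-4,1.1,0,0,0,0,-1],[-4,1.1,0,0,0,0,-1]]]' && python3 -m inch '[[[-3.5,1,0,0,0,0,-1],[0,0,0,0,0,0,-1],[0,0,0,0,0,0,-1],[0,0,0,0,0,0,-1]]]' && python3 - <<'E'
from h import *
go([.6185,-.364,.306],96)
c=cam("wrist");cv2.imwrite("pics/w6.png",c["image"])
print(proj(c,[[.617,-.3638,.337],[.6116,-.3116,.337],[.6225,-.416,.337]]))
E
```

```text
t: 27.0
tool_pos: [0.6047, -0.3257, 0.4218]
orientation: [-2.1, -2.334, 0.006]
force: [1.2, -0.5, 0.1]
opening: 0.0928
t: 27.4
tool_pos: [0.6178, -0.3571, 0.4232]
orientation: [-2.101, -2.335, 0.006]
force: [0.4, 0.6, -0.5]
opening: 0.0932
shift cm [-0.67  0.03 11.72] at [ 0.6178 -0.3571  0.4232]
turn deg [-0.17  0.11  0.03] then shift [-0.69  0.   11.72]
[[315.80418912 235.93043064]
 [315.94775122 159.71937258]
 [315.81008744 304.94345624]]
```

View pics/w6.png

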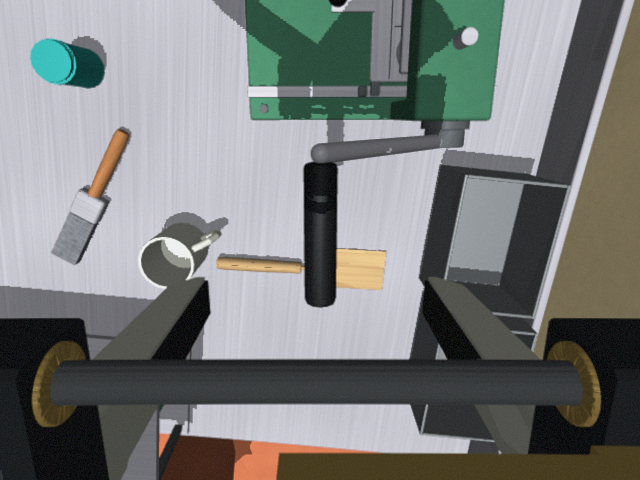

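```bash
python3 -m inch '[[[-0.6,0.15,2,0,0,0,-1],[0,0,4,0,0,0,-1],[0,0,4,0,0,0,-1],[0,0,2,0,0,0,-1],[0,0,0,0,0,0,-1]]]' && python3 -m inch '[[[0,0,0,0,0,0,1],[0,0,0,0,0,0,1],[0,0,0,0,0,0,1],[0,0,0,0,0,0,1],[0,0,0,0,0,0,1]]]' 30 && python3 -m inch '[[[0,0,0,0,0,0,1],[0,0,0,0,0,0,1],[0,0,0,0,0,0,1],[0,0,0,0,0,0,1],[0,0,0,0,0,0,1]]]' 30 && python3 - <<'E'
from h import *
go([.6185,-.364,.304],96)
E
```

```text
t: 27.95
tool_pos: [0.618, -0.3617, 0.2997]
orientation: [-2.097, -2.331, 0.007]
force: [-1.1, 0.3, 0.3]
opening: 0.0929
t: 28.45
tool_pos: [0.6197, -0.3643, 0.3033]
orientation: [2.103, 2.334, -0.006]
force: [-0.8, 0.2, 0.3]
opening: 0.0575
t: 28.95
tool_pos: [0.62, -0.3639, 0.3022]
orientation: [-2.102, -2.334, 0.005]
force: [4.7, -0.5, -2.7]
opening: 0.0227
shift cm [ 0.01 -0.15 -0.18] at [ 0.62   -0.3639  0.3022]
turn deg [-0.16  0.1  -0.03] then shift [ 0.01 -0.15 -0.18]
```

Gripped (23 mm). Pull down along the arc, 5° per row.

```bash
python3 -m inch '[[[0,-0.65,0.6,0,0,0,1],[0,-0.65,0.62,0,0,0,1],[0,-1.15,1.28,0,0,0,1],[0,-1.05,1.38,0,0,0,1],[0,-0.95,1.48,0,0,0,1]]]' && python3 -m inch '[[[0,-0.8,1.55,0,0,0,1],[0,-0.67,1.61,0,0,0,1],[0,-0.53,1.66,0,0,0,1],[0,-0.38,1.71,0,0,0,1],[0,-0.23,1.73,0,0,0,1]]]' && python3 -m inch '[[[0,-0.07,1.74,0,0,0,1],[0,0.07,1.74,0,0,0,1],[0,0.23,1.73,0,0,0,1],[0,0,0,0,0,0,1],[0,0,0,0,0,0,1]]]' && python3 - <<'E'
from h import *
s=robot.read_state();print(s["wrist_torque"]);p=np.array(s["tool_pos"])
a=np.radians(6);d=p[:2]-[.721,-.1232];print("press",d@[np.cos(a),np.sin(a)],d@[-np.sin(a),np.cos(a)],"grip z",p[2]+.0208,"ang",np.degrees(np.arcsin((p[2]+.0208-.172)/.2)))
E
```

```text
t: 29.45
tool_pos: [0.5753, -0.3688, 0.2511]
orientation: [2.101, 2.333, -0.005]
force: [2.2, 0.9, 4.8]
opening: 0.0193
t: 29.95
tool_pos: [0.5497, -0.3721, 0.1684]
orientation: [2.101, 2.332, -0.005]
force: [2.4, 0.7, 9.1]
opening: 0.0011
t: 30.45
tool_pos: [0.551, -0.3724, 0.1229]
orientation: [2.101, 2.332, -0.008]
force: [-21.8, 14.0, 43.2]
opening: 0.0008
[2.49367754 3.76039851 0.03215218]
press -0.19514909306282666 -0.23010984686878622 grip z 0.14365366385623257 ang -8.148063554816922
```

```bash
python3 - <<'E'
from h import *
a=cam("scene")["image"][130:330,100:300];b=cam("wrist")["image"]
cv2.imwrite("pics/s4.png",np.hstack([cv2.resize(a,(400,400)),cv2.resize(b,(400,300),interpolation=cv2.INTER_AREA)[0:300].copy() if 0 else cv2.copyMakeBorder(cv2.resize(b,(400,300)),0,100,0,0,cv2.BORDER_CONSTANT)]))
print(robot.read_state()["force"])
E
```

```text
[-21.43554725  13.72395995  43.31851338]
```

View pics/s4.png

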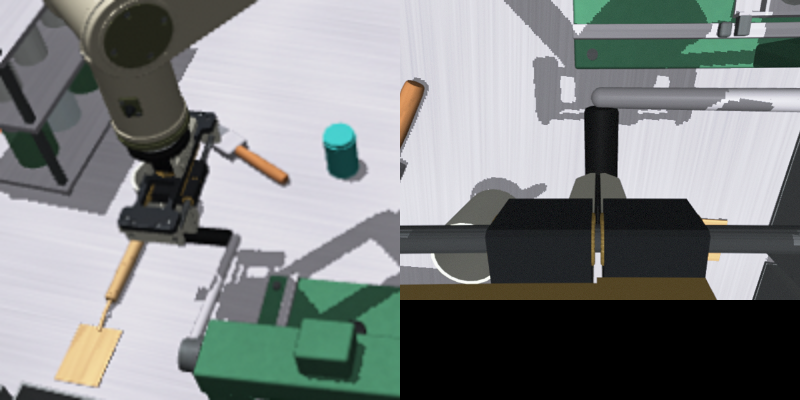

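```bash
python3 - <<'E'
from h import *
s=cam("scene");w=cam("wrist");a=np.radians(6)
def W(x,y,z): return [.721+np.cos(a)*x-np.sin(a)*y,-.1232+np.sin(a)*x+np.cos(a)*y,z]
for t in (40,20,10,0,-5,-10):
    r=np.radians(t);X=[W(-.2*np.cos(r),y,.172+.2*np.sin(r)) for y in(-.165,-.176)]
    print(t,proj(s,X).round(0).tolist(),proj(w,X).round(0).tolist())
cv2.imwrite("pics/w7.png",w["image"][130:330,240:440]) 
im=w["image"][:,:,:].max(2)
for r in (180,200,230,260): print(r,np.where(im[r,250:400]<45)[0][[0,-1]]+250)
E
```

```text
40 [[202.0, 221.0], [197.0, 220.0]] [[1749.0, 406.0], [1460.0, 655.0]]
20 [[211.0, 226.0], [206.0, 225.0]] [[362.0, 168.0], [360.0, 229.0]]
10 [[214.0, 231.0], [210.0, 231.0]] [[312.0, 152.0], [312.0, 195.0]]
0 [[217.0, 239.0], [213.0, 238.0]] [[304.0, 143.0], [304.0, 176.0]]
-5 [[218.0, 243.0], [214.0, 243.0]] [[308.0, 140.0], [308.0, 169.0]]
-10 [[219.0, 248.0], [215.0, 247.0]] [[314.0, 137.0], [314.0, 164.0]]
180 [295 348]
200 [296 347]
230 [296 347]
260 [297 346]
```

```bash
python3 -m inch '[[[0,0.2,-0.2,0,0,0,1],[0,0.2,-0.2,0,0,0,1],[0,0,-0.2,0,0,0,1],[0,0,0,0,0,0,1]]]' && python3 - <<'E'
from h import *
s=robot.read_state();print(s["tool_pos"],s["force"],s["opening"],s["wrist_torque"])
cv2.imwrite("pics/s5.png",np.hstack([cv2.resize(cam("scene")["image"][200:300,150:283],(532,400)),cv2.resize(cam("wrist")["image"][130:400,230:410],(266,400))]))
E
```

```text
t: 31.05
tool_pos: [0.5538, -0.3727, 0.1243]
orientation: [2.104, 2.332, -0.01]
force: [-13.1, 2.3, 19.5]
opening: 0.0007
[ 0.55380937 -0.37274675  0.12431361] [-13.0807616    2.26900561  19.53849786] 0.000736676703029427 [ 0.428645    2.30344997 -0.05298321]
```

View pics/s5.png

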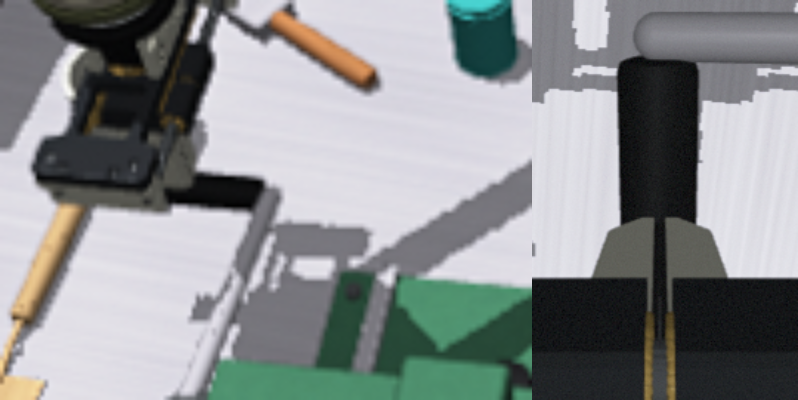

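```bash
python3 -m inch '[[[0,0.2,-0.3,0,0,0,1],[0,0,-0.3,0,0,0,1],[0,0,-0.4,0,0,0,1],[0,-0.1,-0.6,0,0,0,1],[0,-0.1,-0.6,0,0,0,1]]]' && python3 -m inch '[[[0,0,-0.7,0,0,0,1],[0,0,-0.7,0,0,0,1],[0,0,-0.7,0,0,0,1]]]' && python3 - <<'E'
from h import *
s=cam("scene");w=cam("wrist");a=np.radians(6)
def W(x,y,z): return [.721+np.cos(a)*x-np.sin(a)*y,-.1232+np.sin(a)*x+np.cos(a)*y,z]
for t in (20,10,5,0,-5,-10):
    r=np.radians(t);X=[W(-.2*np.cos(r),y,.172+.2*np.sin(r)) for y in(-.165,-.176)]
    print(t,proj(s,X).round(0).tolist(),proj(w,X).round(0).tolist())
im=w["image"].max(2)
for r in (140,160,180,200,220): 
    q=np.where(im[r,250:400]<45)[0]
    print(r,(q[[0,-1]]+250) if len(q) else None)
E
```

```text
t: 31.65
tool_pos: [0.5555, -0.3721, 0.1445]
orientation: [2.102, 2.332, -0.007]
force: [2.7, -1.1, 5.9]
opening: 0.0003
t: 31.95
tool_pos: [0.5561, -0.372, 0.1659]
orientation: [2.101, 2.331, -0.006]
force: [3.9, -1.9, 4.1]
opening: 0.0001
20 [[211.0, 226.0], [206.0, 225.0]] [[326.0, 148.0], [326.0, 187.0]]
10 [[214.0, 231.0], [210.0, 231.0]] [[298.0, 140.0], [299.0, 171.0]]
5 [[216.0, 235.0], [212.0, 234.0]] [[294.0, 138.0], [295.0, 166.0]]
0 [[217.0, 239.0], [213.0, 238.0]] [[295.0, 136.0], [295.0, 161.0]]
-5 [[218.0, 243.0], [214.0, 243.0]] [[298.0, 134.0], [298.0, 157.0]]
-10 [[219.0, 248.0], [215.0, 247.0]] [[304.0, 132.0], [304.0, 154.0]]
140 None
160 None
180 [275 327]
200 [276 327]
220 [276 327]
```

```bash
python3 -m inch '[[[0,-0.3,-0.7,0,0,0,1],[0,-0.3,-0.8,0,0,0,1],[0,0,-0.87,0,0,0,1],[0,0,-0.87,0,0,0,1],[0,0.05,-0.87,0,0,0,1]]]' && python3 -m inch '[[[0,0.05,-0.87,0,0,0,1],[0,0.12,-0.87,0,0,0,1],[0,0.12,-0.87,0,0,0,1],[0,0.2,-0.85,0,0,0,1],[0,0.2,-0.85,0,0,0,1]]]' && python3 - <<'E'
from h import *
w=cam("wrist");im=w["image"].max(2)
for r in (160,180,200,220): 
    q=np.where(im[r,250:400]<45)[0]
    print(r,(q[[0,-1]]+250) if len(q) else None)
E
```

```text
t: 32.55
tool_pos: [0.5497, -0.3716, 0.2056]
orientation: [-2.103, -2.333, 0.006]
force: [2.9, 0.1, 3.3]
opening: 0.0004
t: 33.05
tool_pos: [0.5564, -0.3707, 0.2481]
orientation: [-2.102, -2.332, 0.007]
force: [-0.7, 0.1, 2.2]
opening: 0.0003
160 None
180 [332 383]
200 [331 384]
220 [330 383]
```

```bash
python3 - <<'E'
from h import *
s=robot.read_state();print(s["force"],s["tool_pos"])
cv2.imwrite("pics/s6.png",np.hstack([cv2.resize(cam("scene")["image"][170:300,140:280],(431,400),interpolation=cv2.INTER_CUBIC),cv2.resize(cam("wrist")["image"][100:400,200:470],(360,400))]))
E
```

```text
[-1.93303406  1.44990437  6.47642565] [ 0.55718961 -0.37088508  0.25002368]
```

View pics/s6.png

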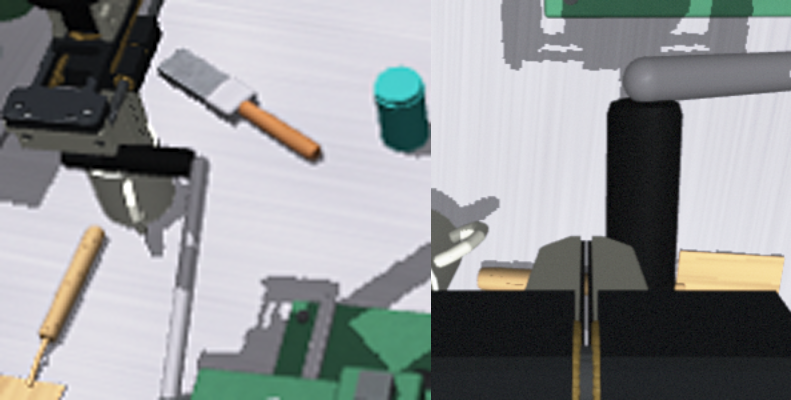

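```bash
cat > bar.py <<'E'
from h import *
s=robot.read_state();w=cam("wrist");im=w["image"].max(2)
for r in (150,200):
    q=np.where(im[r,200:480]<45)[0]
    if len(q)>20: u=(q[0]+q[-1])/2+200;wd=q[-1]-q[0]+1;print(r,"col",u,"w",wd,"off mm",((u-316)/413.5*.024*413.5/wd*1000).round(1))
print(np.round(s["tool_pos"],4),np.round(s["force"],1))
E
python3 -m inch '[[[0,0.5,-0.1,0,0,0,1],[0,0.6,-0.2,0,0,0,1],[0,0.6,-0.2,0,0,0,1],[0,0,0,0,0,0,1],[0,0,0,0,0,0,1]]]' && python3 bar.py
```

```text
t: 33.7
tool_pos: [0.5626, -0.3705, 0.2583]
orientation: [-2.101, -2.317, 0.025]
force: [-60.9, 12.0, 41.9]
opening: 0.0005
200 col 356.5 w 54 off mm 18.0
[ 0.5626 -0.3705  0.2583] [-60.9  12.   41.9]
```

```bash
python3 -m inch '[[[0,-0.4,-0.2,0,0,0,1]]]' && python3 bar.py; python3 -m inch '[[[0,-0.2,-0.2,0,0,0,1]]]' && python3 bar.py
```

```text
t: 33.85
tool_pos: [0.5625, -0.3704, 0.2587]
orientation: [-2.102, -2.322, 0.018]
force: [-23.9, 6.7, 18.1]
opening: 0.0006
200 col 357.5 w 54 off mm 18.4
[ 0.5625 -0.3704  0.2587] [-23.9   6.7  18.1]
t: 34.0
tool_pos: [0.563, -0.3703, 0.2594]
orientation: [-2.103, -2.326, 0.013]
force: [-16.3, 4.4, 13.6]
opening: 0.0004
200 col 358.0 w 55 off mm 18.3
[ 0.563  -0.3703  0.2594] [-16.3   4.4  13.6]
```

```bash
python3 -m inch '[[[0,-0.1,-0.12,4,0,0,1]]]' && python3 bar.py; python3 -m inch '[[[0,-0.2,-0.22,8,0,0,1]]]' && python3 bar.py
```

```text
t: 34.15
tool_pos: [0.5616, -0.3709, 0.261]
orientation: [-2.073, -2.289, 0.093]
force: [-21.8, 3.2, 17.0]
opening: 0.0009
200 col 359.5 w 54 off mm 19.3
[ 0.5616 -0.3709  0.261 ] [-21.8   3.2  17. ]
t: 34.3
tool_pos: [0.5563, -0.3714, 0.2628]
orientation: [-2.004, -2.206, 0.25]
force: [-27.6, -3.0, 21.7]
opening: 0.0008
200 col 367.0 w 57 off mm 21.5
[ 0.5563 -0.3714  0.2628] [-27.6  -3.   21.7]
```

```bash
cat >> bar.py <<'E'
R=Ro.from_rotvec(s["orientation"]).as_matrix();print("toolz",R[:,2].round(3),"q",np.round(s["q"],2))
E
python3 -m inch '[[[0,-0.3,-0.22,8,0,0,1]]]' && python3 bar.py; python3 -m inch '[[[0,-0.3,-0.22,8,0,0,1]]]' && python3 bar.py
```

```text
t: 34.45
tool_pos: [0.5508, -0.3721, 0.265]
orientation: [-1.928, -2.114, 0.4]
force: [-36.0, -8.4, 29.2]
opening: 0.0005
200 col 373.5 w 58 off mm 23.8
[ 0.5508 -0.3721  0.265 ] [-36.   -8.4  29.2]
toolz [-0.365 -0.033 -0.931] q [-0.54  0.66  0.75 -0.24  2.03 -0.71]
t: 34.6
tool_pos: [0.5469, -0.3711, 0.2694]
orientation: [-1.849, -2.019, 0.534]
force: [-48.4, -11.0, 38.2]
opening: 0.0001
200 col 379.5 w 60 off mm 25.4
[ 0.5469 -0.3711  0.2694] [-48.4 -11.   38.2]
toolz [-0.496 -0.04  -0.868] q [-0.51  0.82  0.56 -0.34  2.18 -0.73]
```

```bash
python3 -m inch '[[[0,-0.5,0,0,0,0,1]]]' && python3 bar.py; python3 -m inch '[[[0,-0.13,-0.5,2.5,0,0,1]]]' && python3 bar.py
```

```text
t: 34.75
tool_pos: [0.5465, -0.3714, 0.2694]
orientation: [-1.847, -2.023, 0.533]
force: [-28.3, 6.6, 23.3]
opening: 0.0002
200 col 380.5 w 60 off mm 25.8
[ 0.5465 -0.3714  0.2694] [-28.3   6.6  23.3]
toolz [-0.494 -0.041 -0.868] q [-0.51  0.81  0.56 -0.34  2.18 -0.74]
t: 34.9
tool_pos: [0.5516, -0.3709, 0.2785]
orientation: [-1.831, -2.012, 0.563]
force: [-23.6, 1.2, 21.3]
opening: 0.0005
200 col 381.5 w 60 off mm 26.2
[ 0.5516 -0.3709  0.2785] [-23.6   1.2  21.3]
toolz [-0.516 -0.05  -0.855] q [-0.49  0.87  0.48 -0.37  2.23 -0.75]
```

```bash
python3 -m inch '[[[0,-0.13,-0.7,2.5,0,0,1]]]' && python3 bar.py; python3 -m inch '[[[0,-0.13,-0.7,2.5,0,0,1]]]' && python3 bar.py
```

```text
t: 35.05
tool_pos: [0.5542, -0.3706, 0.2844]
orientation: [-1.805, -1.984, 0.603]
force: [-20.2, -2.3, 20.0]
opening: 0.0006
200 col 381.5 w 60 off mm 26.2
[ 0.5542 -0.3706  0.2844] [-20.2  -2.3  20. ]
toolz [-0.553 -0.053 -0.831] q [-0.48  0.94  0.37 -0.42  2.3  -0.78]
t: 35.2
tool_pos: [0.5567, -0.3701, 0.2901]
orientation: [-1.779, -1.954, 0.642]
force: [-17.2, -7.5, 20.4]
opening: 0.0003
200 col 382.5 w 60 off mm 26.6
[ 0.5567 -0.3701  0.2901] [-17.2  -7.5  20.4]
toolz [-0.59  -0.056 -0.805] q [-0.47  1.04  0.22 -0.48  2.38 -0.83]
```

```bash
python3 -m inch '[[[0,0.21,-0.76,-2.5,0,0,1]]]' && python3 bar.py; python3 -m inch '[[[0,0.28,-0.75,-2.5,0,0,1]]]' && python3 bar.py
```

```text
t: 35.35
tool_pos: [0.5626, -0.3697, 0.2942]
orientation: [-1.804, -1.978, 0.606]
force: [-26.4, 2.8, 27.1]
opening: 0.0006
200 col 380.5 w 60 off mm 25.8
[ 0.5626 -0.3697  0.2942] [-26.4   2.8  27.1]
toolz [-0.557 -0.052 -0.829] q [-0.48  1.01  0.24 -0.44  2.35 -0.81]
t: 35.5
tool_pos: [0.571, -0.3696, 0.3004]
orientation: [-1.833, -2.016, 0.563]
force: [-19.2, -1.7, 21.8]
opening: 0.0004
200 col 379.0 w 59 off mm 25.6
[ 0.571  -0.3696  0.3004] [-19.2  -1.7  21.8]
toolz [-0.513 -0.052 -0.857] q [-0.48  0.98  0.27 -0.4   2.32 -0.79]
```

```bash
python3 -m inch '[[[0,0.3,-0.72,-2.5,0,0,1]]]' && python3 bar.py; python3 -m inch '[[[0,0.36,-0.7,-2.5,0,0,1]]]' && python3 bar.py; python3 - <<'E'
from h import *
s=robot.read_state();R=Ro.from_rotvec(s["orientation"]).as_matrix();b=np.array(s["tool_pos"])+R@[0,.023,-.029]
print(b, "theta",np.degrees(np.arcsin((b[2]-.172)/.2)))
E
```

```text
t: 35.65
tool_pos: [0.5778, -0.3693, 0.3048]
orientation: [-1.859, -2.046, 0.523]
force: [-14.2, -2.7, 18.3]
opening: 0.0004
200 col 378.0 w 59 off mm 25.2
[ 0.5778 -0.3693  0.3048] [-14.2  -2.7  18.3]
toolz [-0.473 -0.05  -0.879] q [-0.49  0.94  0.29 -0.36  2.29 -0.77]
t: 35.8
tool_pos: [0.5846, -0.369, 0.3088]
orientation: [-1.883, -2.075, 0.481]
force: [-12.1, -3.6, 15.8]
opening: 0.0002
200 col 376.5 w 58 off mm 25.0
[ 0.5846 -0.369   0.3088] [-12.1  -3.6  15.8]
toolz [-0.434 -0.047 -0.9  ] q [-0.49  0.91  0.32 -0.33  2.26 -0.75]
[ 0.61952227 -0.36576575  0.32685365] theta 50.73873544118446
```

```bash
python3 -m inch '[[[0,0.2,-0.5,0,0,0,1]]]' && python3 bar.py; python3 -m inch '[[[0,-0.15,0,0,0,0,1]]]' && python3 bar.py
```

```text
t: 35.95
tool_pos: [0.5889, -0.3684, 0.3125]
orientation: [-1.883, -2.077, 0.479]
force: [-17.3, -3.1, 5.6]
opening: 0.0003
200 col 375.0 w 57 off mm 24.8
[ 0.5889 -0.3684  0.3125] [-17.3  -3.1   5.6]
toolz [-0.432 -0.047 -0.9  ] q [-0.49  0.94  0.27 -0.33  2.28 -0.76]
t: 36.1
tool_pos: [0.5883, -0.3683, 0.3122]
orientation: [-1.882, -2.078, 0.48]
force: [-4.3, -2.9, 10.5]
opening: 0.0004
200 col 375.0 w 57 off mm 24.8
[ 0.5883 -0.3683  0.3122] [-4.3 -2.9 10.5]
toolz [-0.433 -0.047 -0.9  ] q [-0.49  0.93  0.28 -0.33  2.28 -0.76]
```

```bash
python3 -m inch '[[[0,-0.2,0,0,0,0,1],[0,-0.4,0,0,0,0,1],[0,-1,0,0,0,0,1]]]' && python3 bar.py; python3 -m inch '[[[0,-2,0,0,0,0,1],[0,-4,0,-5,0,0,1],[0,-4,0,-7,0,0,1],[0,-4,-2,-7,0,0,1],[0,-2,-2,-6.6,0,0,1]]]' && python3 -m inch '[[[0,0,0,0,0,-8.5,-1],[0,0,0,0,0,-8.5,-1],[0,0,0,0,0,-8.5,-1],[0,0,0,0,0,-8.5,-1],[0,0,0,0,0,-8.5,-1]]]' && python3 -m inch '[[[0,0,0,0,0,-8.5,-1],[0,0,0,0,0,-8.5,-1],[0,0,0,0,0,-8.5,-1],[0,0,0,0,0,-8.5,-1],[0,0,0,0,0,-8.5,-1]]]' && python3 - <<'E'
from h import *
go([.6148,-.1342,.2],186)
a=np.radians(6)
def W(x,y,z): return [.721+np.cos(a)*x-np.sin(a)*y,-.1232+np.sin(a)*x+np.cos(a)*y,z]
for n in("scene","top"):
    c=cam(n);im=c["image"];cv2.imwrite(f"pics/{n}9.png",im)
    print(n,proj(c,[W(-.1286,-.228,.325),W(-.1286,-.165,.325)]).round(1).tolist())
top=cam("top");sc=cam("scene")
x=cv2.resize(top["image"][150:280,270:460],(570,390),interpolation=cv2.INTER_CUBIC)
cv2.imwrite("pics/t10.png",x)
E
```

```text
t: 36.45
tool_pos: [0.5756, -0.3681, 0.3148]
orientation: [-1.874, -2.081, 0.477]
force: [0.1, 0.6, -0.2]
opening: 0.0005
200 col 409.5 w 60 off mm 37.4
[ 0.5756 -0.3681  0.3148] [ 0.1  0.6 -0.2]
toolz [-0.434 -0.045 -0.9  ] q [-0.5   0.87  0.38 -0.32  2.25 -0.76]
t: 37.0
tool_pos: [0.453, -0.3832, 0.4062]
orientation: [-2.08, -2.31, 0.059]
force: [-0.3, -0.5, 1.0]
opening: -0.0
t: 37.5
tool_pos: [0.4544, -0.3833, 0.4043]
orientation: [-1.085, -2.895, 0.037]
force: [-0.7, 0.0, 1.0]
opening: 0.0359
t: 38.0
tool_pos: [0.4545, -0.3832, 0.4041]
orientation: [0.038, -3.086, 0.007]
force: [-0.1, 0.1, -0.7]
opening: 0.0756
shift cm [-17.74  24.57  19.38] at [ 0.4545 -0.3832  0.4041]
turn deg [-0.08 -3.17 -4.59] then shift [-18.55  23.09  20.41]
scene [[169.4, 220.0], [196.3, 222.3]]
top [[425.5, 205.8], [403.7, 208.0]]
```

View pics/t10.png

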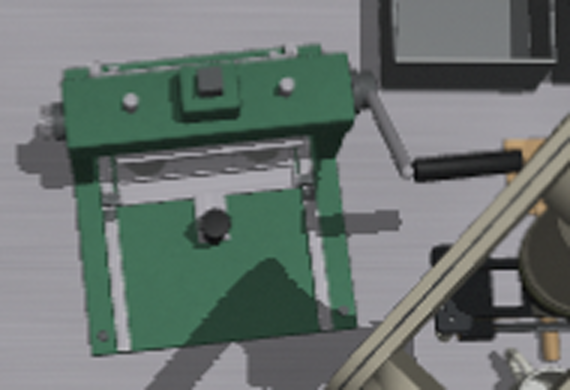

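```bash
python3 -m inch '[[[0,2,0,0,-3.2,-4.6,-1],[0,4,0,0,0,0,-1],[0,5,0,0,0,0,-1],[0,5,2,0,0,0,-1],[-2,5,3,0,0,0,-1]]]' && python3 -m inch '[[[-3,2,4,0,0,0,-1],[-4,0,4,0,0,0,-1],[-4,0,4,0,0,0,-1],[-4,0,3,0,0,0,-1],[0,0,0,0,0,0,-1]]]' && python3 -m inch '[[[0,0,0,0,0,0,-1],[0,0,0,0,0,0,-1],[0,0,0,0,0,0,-1]]]' && python3 - <<'E'
from h import *
go([.6148,-.1345,.031],186)
E
```

```text
t: 38.7
tool_pos: [0.4525, -0.1847, 0.3629]
orientation: [-0.146, 3.133, -0.008]
force: [1.5, -0.0, -0.2]
opening: 0.0931
t: 39.2
tool_pos: [0.5883, -0.1518, 0.213]
orientation: [0.15, -3.126, -0.005]
force: [-0.8, -0.3, -1.4]
opening: 0.0928
t: 39.5
tool_pos: [0.5897, -0.155, 0.2269]
orientation: [-0.152, 3.132, -0.008]
force: [-0.4, -0.4, -0.5]
opening: 0.0931
shift cm [-2.58  1.9  19.59] at [ 0.5897 -0.155   0.2269]
turn deg [-0.3   0.33 -0.45] then shift [-2.71  1.78 19.59]
```

```bash
python3 -m inch '[[[-1.3,0.9,2,0,0,-0.5,-1],[-1.4,0.9,4,0,0,0,-1],[0,0,4,0,0,0,-1],[0,0,3,0,0,0,-1],[0,0,0,0,0,0,-1]]]' && python3 -m inch '[[[0,0,0,0,0,0,-1],[0,0,0,0,0,0,-1]]]' && python3 - <<'E'
from h import *
go([.6148,-.1345,.031],186)
E
```

```text
t: 40.0
tool_pos: [0.6113, -0.1334, 0.0903]
orientation: [0.166, -3.133, 0.002]
force: [-0.7, -0.4, -0.6]
opening: 0.0928
t: 40.2
tool_pos: [0.6165, -0.1349, 0.0976]
orientation: [-0.167, 3.13, -0.008]
force: [0.5, -0.6, -0.2]
opening: 0.093
shift cm [0.21 0.09 6.66] at [ 0.6165 -0.1349  0.0976]
turn deg [-0.3   0.37  0.1 ] then shift [0.16 0.06 6.66]
```

```bash
python3 -m inch '[[[0,0,2,0,0,0,-1],[0,0,2.6,0,0,0,-1],[0,0,1.5,0,0,0,-1],[0,0,0.5,0,0,0,-1],[0,0,0,0,0,0,-1]]]' && python3 -m inch '[[[0,0,0,0,0,0,1],[0,0,0,0,0,0,1],[0,0,0,0,0,0,1],[0,0,0,0,0,0,1],[0,0,0,0,0,0,1]]]' 35 && python3 -m inch '[[[0,0,0,0,0,0,1],[0,0,0,0,0,0,1],[0,0,0,0,0,0,1],[0,0,0,0,0,0,1],[0,0,0,0,0,0,1]]]' && python3 -m inch '[[[0,0,-0.5,0,0,0,1],[0,0,-0.5,0,0,0,1],[0,0,-0.4,0,0,0,1],[0,0,0,0,0,0,1],[0,0,0,0,0,0,1]]]'
```

```text
t: 40.7
tool_pos: [0.6148, -0.1343, 0.028]
orientation: [-0.168, 3.135, -0.005]
force: [-1.0, 0.0, 0.3]
opening: 0.0927
t: 41.2
tool_pos: [0.6147, -0.1342, 0.0278]
orientation: [-0.168, 3.135, -0.005]
force: [-0.1, -0.5, -0.6]
opening: 0.0574
t: 41.7
tool_pos: [0.6146, -0.1349, 0.0276]
orientation: [-0.168, 3.135, -0.006]
force: [0.2, -5.2, -1.4]
opening: 0.0329
t: 42.2
tool_pos: [0.614, -0.135, 0.0408]
orientation: [-0.168, 3.137, -0.006]
force: [1.7, -7.0, -6.5]
opening: 0.0329
```

```bash
python3 -m inch '[[[0.6,0,0,0,0,0,1],[1,0,0,0,0,0,1],[1,0,0,0,0,0,1],[1,0,0,0,0,0,1],[1,0,0,0,0,0,1]]]' && python3 -m inch '[[[0.5,0,0,0,0,0,1],[0,0,0,0,0,0,1],[0,0,0.5,0,0,0,1],[0,0,0.5,0,0,0,1],[0,0,0.3,0,0,0,1]]]' && python3 -m inch '[[[1,0,0,0,0,0,1],[2,0,0,0,0,0,1],[2,0,0,0,0,0,1],[2,0,0,0,0,0,1],[2,0,0,0,0,0,1]]]' && python3 -m inch '[[[1.3,0,0,0,0,0,1],[0.7,0,0,0,0,0,1],[0.3,0,0,0,0,0,1],[0,0,0,0,0,0,1]]]' && python3 - <<'E'
from h import *
go([.4574,-.1509,.031],186)
E
```

```text
t: 42.7
tool_pos: [0.5681, -0.1398, 0.0408]
orientation: [-0.168, 3.136, -0.006]
force: [2.8, -5.9, -7.1]
opening: 0.0329
t: 43.2
tool_pos: [0.5628, -0.1404, 0.0274]
orientation: [0.168, -3.137, 0.006]
force: [-2.4, -6.2, 5.2]
opening: 0.0328
t: 43.7
tool_pos: [0.4738, -0.1499, 0.0281]
orientation: [-0.168, 3.135, -0.006]
force: [3.1, -5.9, -5.8]
opening: 0.0325
t: 44.1
tool_pos: [0.4563, -0.152, 0.03]
orientation: [-0.167, 3.125, -0.007]
force: [19.6, -1.1, -9.8]
opening: 0.0327
shift cm [-0.12  0.1  -0.09] at [ 0.4563 -0.152   0.03  ]
turn deg [-0.29  0.68  0.11] then shift [-0.12  0.1  -0.1 ]
```

Fully out. Release, rise, and check the lids by comparing pixels.

```bash
python3 -m inch '[[[-0.3,0,0,0,0,0,1],[0,0,0,0,0,0,-1],[0,0,0,0,0,0,-1],[0,0,0,0,0,0,-1],[0,0,-3,0,0,0,-1]]]' && python3 -m inch '[[[0,0,-4,0,0,0,-1],[0,0,-5,0,0,0,-1],[0,0,-4,0,0,0,-1],[0,2,0,0,0,0,-1],[0,0,0,0,0,0,-1]]]' && python3 -m inch '[[[0,0,0,0,0,0,-1],[0,0,0,0,0,0,-1]]]' && python3 - <<'E'
from h import *
go([.555,-.0743,.049],186)
p=[.555,-.0743,0];q=[.5688,-.2055,0]
w=cam("wrist")
for n in("scene","top"):
    c=cam(n);m,b=blobs(c["image"],(15,80,100),(35,255,255))
    print(n,[(x[0],x[1][4],onz(c,x[0],.097).round(4)[0].tolist(),onz(c,x[0],.090).round(4)[0].tolist()) for x in b if 180<x[0][1]<320 and 200<x[0][0]<420])
    print("pred .097/.090",proj(c,[[p[0],p[1],.097],[p[0],p[1],.09],[q[0],q[1],.097],[q[0],q[1],.09]]).round(1).tolist())
top=cam("top");sc=cam("scene")
cv2.imwrite("pics/c11.png",np.hstack([cv2.resize(sc["image"][240:340,210:350],(420,300),interpolation=cv2.INTER_CUBIC),cv2.resize(w["image"],(380,300))]))
m,b=blobs(top["image"],(0,150,60),(6,255,255),300);print("red",b)
cn=max(cv2.findContours(m,0,2)[0],key=cv2.contourArea);r=cv2.boxPoints(cv2.minAreaRect(cn));print(onz(top,r,.075).round(3))
E
```

```text
t: 44.6
tool_pos: [0.451, -0.1495, 0.0546]
orientation: [0.168, -3.131, -0.002]
force: [-0.5, -0.3, -0.4]
opening: 0.0599
t: 45.1
tool_pos: [0.453, -0.13, 0.1901]
orientation: [-0.17, 3.132, -0.005]
force: [-0.9, 0.0, -1.2]
opening: 0.0928
t: 45.3
tool_pos: [0.4514, -0.1311, 0.187]
orientation: [0.169, -3.137, 0.003]
force: [0.0, -0.0, 0.3]
opening: 0.0928
shift cm [-10.92   4.57  13.79] at [ 0.4514 -0.1311  0.187 ]
turn deg [-0.13 -0.03  0.15] then shift [-10.9    4.57  13.8 ]
scene [([255.6, 273.0], 172, [0.5746, -0.2016, 0.097], [0.5704, -0.2038, 0.09]), ([304.7, 276.7], 184, [0.5582, -0.0718, 0.097], [0.5539, -0.0731, 0.09])]
pred .097/.090 [[304.0, 275.5], [304.1, 277.0], [254.8, 271.0], [255.2, 272.4]]
top []
pred .097/.090 [[323.3, 242.3], [323.3, 242.8], [364.1, 238.1], [363.9, 238.5]]
red [([197.3, 256.9], [153, 224, 89, 66, 4769])]
[[0.423 0.48  0.075]
 [0.629 0.477 0.075]
 [0.608 0.194 0.075]
 [0.405 0.202 0.075]]
```

View pics/c11.png

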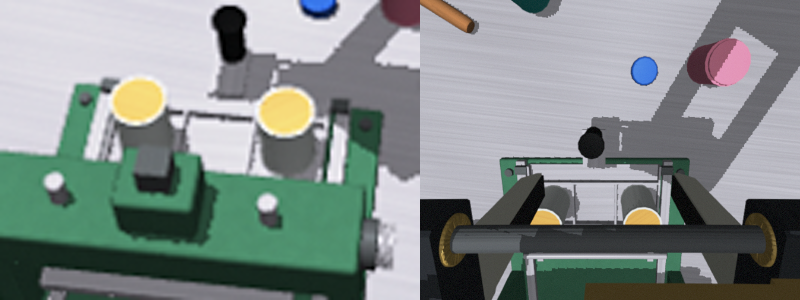

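```bash
python3 -m inch '[[[-2,0.9,0,0,0,0,-0.6],[-4,1.7,0,0,0,0,-0.6],[-4,1.7,0,0,0,0,-0.6],[-0.9,0.3,0,0,0,0,-0.6],[0,0,2,0,0,0,-0.6]]]' && python3 -m inch '[[[0,0,3,0,0,0,-0.6],[0,0,1,0,0,0,-0.6],[0,0,0,0,0,0,-0.6],[0,0,0,0,0,0,-0.6],[0,0,0,0,0,0,-0.6]]]' && python3 - <<'E'
from h import *
go([.5545,-.0740,.049],186)
E
```

```text
t: 46.05
tool_pos: [0.5585, -0.0733, 0.1704]
orientation: [-0.171, 3.131, -0.006]
force: [0.4, -0.9, 0.6]
opening: 0.0744
t: 46.55
tool_pos: [0.5567, -0.0743, 0.1302]
orientation: [-0.168, 3.133, -0.006]
force: [-0.1, -0.5, 0.2]
opening: 0.0747
shift cm [0.24 0.08 8.12] at [ 0.5567 -0.0743  0.1302]
turn deg [-0.22  0.22  0.13] then shift [0.21 0.05 8.12]
```

```bash
python3 -m inch '[[[0.2,0,2,0,0,0,-0.6],[0,0,3,0,0,0,-0.6],[0,0,2.2,0,0,0,-0.6],[0,0,0.9,0,0,0,-0.6],[0,0,0,0,0,0,-0.6]]]' && python3 -m inch '[[[0,0,0,0,0,0,1],[0,0,0,0,0,0,1],[0,0,0,0,0,0,1],[0,0,0,0,0,0,1],[0,0,0,0,0,0,1]]]' 15 && python3 -m inch '[[[0,0,0,0,0,0,1],[0,0,-2,0,0,0,1],[0,0,-4,0,0,0,1],[0,0,-4,0,0,0,1],[0,0,-2,0,0,0,1]]]' && python3 - <<'E'
from h import *
go([.516,.40,.12],186)
E
```

```text
t: 47.05
tool_pos: [0.5533, -0.0743, 0.0469]
orientation: [-0.168, 3.137, -0.004]
force: [-1.2, -0.5, 0.6]
opening: 0.0744
t: 47.55
tool_pos: [0.5548, -0.0743, 0.0485]
orientation: [-0.168, 3.134, -0.005]
force: [0.1, 1.3, 5.8]
opening: 0.0517
t: 48.05
tool_pos: [0.5549, -0.0743, 0.1711]
orientation: [-0.168, 3.132, -0.006]
force: [0.9, 0.4, -2.3]
opening: 0.0515
shift cm [-1.18 47.59  4.9 ] at [ 0.5549 -0.0743  0.1711]
turn deg [-0.25  0.3   0.14] then shift [-1.09 47.57  5.11]
```

```bash
python3 -m inch '[[[0,2,0,0,0,0,1],[-0.2,4.5,0,0,0,0,1],[-0.2,5,0,0,0,0,1],[-0.2,5,0,0,0,0,1],[-0.2,5,0,0,0,0,1]]]' && python3 -m inch '[[[-0.1,5,0,0,0,0,1],[-0.1,5,0,0,0,0,1],[-0.1,5,0,0,0,0,1],[0,5,0,0,0,0,1],[0,4,0,0,0,0,1]]]' && python3 -m inch '[[[0,1.5,0,0,0,0,1],[0,0,0,0,0,0,1],[0,0,0,0,0,0,1],[0,0,0,0,0,0,1]]]' && python3 - <<'E'
from h import *
go([.516,.40,.034],186)
top=cam("top")
m,b=blobs(top["image"],(0,150,60),(6,255,255),300);print("red",b)
cn=max(cv2.findContours(m,0,2)[0],key=cv2.contourArea);r=cv2.boxPoints(cv2.minAreaRect(cn));print(onz(top,r,.075).round(3))
sc=cam("scene");m,b=blobs(sc["image"],(0,150,60),(6,255,255),300);print(b)
cn=max(cv2.findContours(m,0,2)[0],key=cv2.contourArea);h=cv2.approxPolyDP(cn,6,True)[:,0];print(onz(sc,h,.075).round(3)[:,:2].tolist())
E
```

```text
t: 48.55
tool_pos: [0.5378, 0.1422, 0.1662]
orientation: [-0.167, 3.136, -0.005]
force: [1.7, 0.1, -2.3]
opening: 0.0513
t: 49.05
tool_pos: [0.5146, 0.3821, 0.1652]
orientation: [-0.17, 3.136, -0.005]
force: [1.2, -0.3, -1.4]
opening: 0.0517
t: 49.45
tool_pos: [0.5147, 0.3927, 0.1657]
orientation: [-0.166, 3.136, -0.006]
force: [0.3, -0.6, -2.5]
opening: 0.0514
shift cm [-0.19  0.76 13.16] at [0.5147 0.3927 0.1657]
turn deg [-0.22  0.05  0.06] then shift [-0.2   0.71 13.17]
red [([213.8, 256.6], [163, 224, 79, 66, 2819]), ([162.5, 270.1], [153, 256, 22, 28, 327])]
[[0.42  0.457 0.075]
 [0.625 0.456 0.075]
 [0.608 0.193 0.075]
 [0.407 0.2   0.075]]
[([187.7, 88.0], [161, 69, 48, 32, 463]), ([458.6, 307.2], [403, 257, 114, 99, 7536])]
[[0.416, 0.215], [0.648, 0.199], [0.661, 0.446], [0.621, 0.471], [0.43, 0.48], [0.502, 0.41], [0.482, 0.384], [0.421, 0.384]]
```

```bash
python3 -m inch '[[[0,0.5,3,0,0,0,1],[0,0,4,0,0,0,1],[0,0,3.5,0,0,0,1],[0,0,1.5,0,0,0,1],[0,0,0,0,0,0,1]]]' && python3 -m inch '[[[0,0,0,0,0,0,1],[0,0,0.7,0,0,0,1],[0,0,0.4,0,0,0,1],[0,0,0,0,0,0,1],[0,0,0,0,0,0,1]]]' && python3 - <<'E'
from h import *
go([.516,.40,.034],186);print(robot.read_state()["force"])
E
```

```text
t: 50.05
tool_pos: [0.5123, 0.397, 0.043]
orientation: [0.167, -3.134, 0.009]
force: [0.1, 0.2, -2.3]
opening: 0.0516
t: 50.55
tool_pos: [0.5141, 0.3991, 0.0352]
orientation: [-0.168, 3.135, -0.004]
force: [-0.7, 0.4, -2.2]
opening: 0.0514
shift cm [-0.2   0.07  0.12] at [0.5141 0.3991 0.0352]
turn deg [-0.16  0.09  0.15] then shift [-0.2   0.07  0.12]
[-0.70460046  0.37930194 -2.15272395]
```

Lower the last bit, release part-open, rise, then go back to tin B.

```bash
python3 -m inch '[[[0,0,0.15,0,0,0,1],[0,0,0,0,0,0,1],[0,0,0,0,0,0,-0.5],[0,0,0,0,0,0,-0.5],[0,0,0,0,0,0,-0.5]]]' && python3 -m inch '[[[0,0,-2,0,0,0,-0.5],[0,0,-4,0,0,0,-0.5],[0,0,-5,0,0,0,-0.5],[0,0,-3,0,0,0,-0.6],[0,-2,0,0,0,0,-0.6]]]' && python3 -m inch '[[[0,-5,0,0,0,0,-0.6],[0,-5,0,0,0,0,-0.6],[0,-5,0,0,0,0,-0.6],[0,-5,0,0,0,0,-0.6],[0,-5,0,0,0,0,-0.6]]]' && python3 -m inch '[[[0,-5,0,0,0,0,-0.6],[0,-5,0,0,0,0,-0.6],[0,-5,0,0,0,0,-0.6],[0,-5,0,0,0,0,-0.6],[0,-5,0,0,0,0,-0.6]]]' && python3 -m inch '[[[0,-4,0,0,0,0,-0.6],[0,-2,0,0,0,0,-0.6],[0,0,0,0,0,0,-0.6],[0,0,0,0,0,0,-0.6]]]' && python3 - <<'E'
from h import *
go([.5688,-.205,.049],186)
for n in("scene","top"):
    c=cam(n);m,b=blobs(c["image"],(15,80,100),(35,255,255))
    print(n,[(x[0],x[1][4],onz(c,x[0],.075).round(4)[0].tolist(),onz(c,x[0],.090).round(4)[0].tolist()) for x in b if 180<x[0][1]<330 and 150<x[0][0]<520])
E
```

```text
t: 51.05
tool_pos: [0.5141, 0.3991, 0.0336]
orientation: [-0.168, 3.135, -0.004]
force: [-0.2, 0.1, -0.4]
opening: 0.068
t: 51.55
tool_pos: [0.5185, 0.383, 0.181]
orientation: [-0.171, 3.126, 0.005]
force: [1.7, -0.8, 0.2]
opening: 0.0742
t: 52.05
tool_pos: [0.5425, 0.1291, 0.1745]
orientation: [-0.169, 3.135, -0.005]
force: [0.4, 0.5, 1.0]
opening: 0.0744
t: 52.55
tool_pos: [0.5693, -0.1197, 0.1753]
orientation: [-0.168, 3.135, -0.005]
force: [1.1, 0.4, -0.5]
opening: 0.0741
t: 52.95
tool_pos: [0.5757, -0.1767, 0.1749]
orientation: [-0.167, 3.136, -0.003]
force: [-0.2, 0.5, -0.2]
opening: 0.0743
shift cm [ 1.   -2.72 12.6 ] at [ 0.5757 -0.1767  0.1749]
turn deg [-0.12  0.06  0.11] then shift [ 0.98 -2.75 12.59]
scene [([255.7, 273.1], 180, [0.5616, -0.2081, 0.075], [0.5706, -0.2034, 0.09]), ([486.0, 299.3], 203, [0.5137, 0.3999, 0.075], [0.5234, 0.3957, 0.09])]
top [([449.4, 221.4], 560, [0.6294, -0.4901, 0.075], [0.6259, -0.4865, 0.09]), ([363.5, 238.7], 140, [0.5712, -0.2053, 0.075], [0.5683, -0.2041, 0.09]), ([177.7, 256.2], 147, [0.5134, 0.4008, 0.075], [0.5109, 0.3968, 0.09])]
```

```bash
python3 -m inch '[[[0.5,-1.3,2,0,0,0,-0.6],[0.4,-1.4,3,0,0,0,-0.6],[0,0,2,0,0,0,-0.6],[0,0,0,0,0,0,-0.6],[0,0,0,0,0,0,-0.6]]]' && python3 -m inch '[[[0,0,0,0,0,0,-0.6],[0,0,0,0,0,0,-0.6]]]' && python3 - <<'E'
from h import *
go([.569,-.205,.049],186)
E
```

```text
t: 53.55
tool_pos: [0.57, -0.2039, 0.1055]
orientation: [-0.171, 3.136, -0.004]
force: [0.5, 0.6, -0.3]
opening: 0.0745
t: 53.75
tool_pos: [0.5711, -0.2052, 0.1072]
orientation: [-0.169, 3.133, -0.007]
force: [-0.0, -0.1, 0.6]
opening: 0.0742
shift cm [0.23 0.06 5.82] at [ 0.5711 -0.2052  0.1072]
turn deg [-0.25  0.22  0.19] then shift [0.21 0.04 5.82]
```

```bash
python3 -m inch '[[[0.2,0,2,0,0,0,-0.6],[0,0,2.5,0,0,0,-0.6],[0,0,1.3,0,0,0,-0.6],[0,0,0,0,0,0,-0.6],[0,0,0,0,0,0,-0.6]]]' && python3 -m inch '[[[0,0,0,0,0,0,1],[0,0,0,0,0,0,1],[0,0,0,0,0,0,1],[0,0,0,0,0,0,1],[0,0,0,0,0,0,1]]]' 15 && python3 -m inch '[[[0,0,0,0,0,0,1],[0,0,-2,0,0,0,1],[0,0,-4,0,0,0,1],[0,0,-4,0,0,0,1],[0,0,-2,0,0,0,1]]]' && python3 -m inch '[[[0,3,0,0,0,0,1],[0,5,0,0,0,0,1],[0,5,0,0,0,0,1],[0,5,0,0,0,0,1],[0,5,0,0,0,0,1]]]' && python3 -m inch '[[[0,5,0,0,0,0,1],[0,5,0,0,0,0,1],[0,5,0,0,0,0,1],[0,5,0,0,0,0,1],[0,3,0,0,0,0,1]]]' && python3 -m inch '[[[0,0,0,0,0,0,1],[0,0,0,0,0,0,1],[0,0,0,0,0,0,1]]]' && python3 - <<'E'
from h import *
go([.512,.282,.034],186)
for n in("scene","top"):
    c=cam(n);m,b=blobs(c["image"],(15,80,100),(35,255,255))
    print(n,[(x[0],x[1][4],onz(c,x[0],.075).round(4)[0].tolist()) for x in b if 180<x[0][1]<330 and 150<x[0][0]<520])
m,b=blobs(c["image"],(0,150,60),(6,255,255),300);print("red",b)
E
```

```text
t: 54.25
tool_pos: [0.5684, -0.2058, 0.048]
orientation: [-0.168, 3.135, -0.005]
force: [0.3, 0.2, 0.2]
opening: 0.0748
t: 54.75
tool_pos: [0.5685, -0.2058, 0.0479]
orientation: [-0.168, 3.134, -0.005]
force: [0.3, 2.4, 4.2]
opening: 0.0515
t: 55.25
tool_pos: [0.5688, -0.2059, 0.1707]
orientation: [-0.168, 3.133, -0.007]
force: [0.0, -0.3, -1.4]
opening: 0.0518
t: 55.75
tool_pos: [0.542, 0.025, 0.1656]
orientation: [-0.167, 3.137, -0.005]
force: [0.5, 0.0, -2.4]
opening: 0.0517
t: 56.25
tool_pos: [0.517, 0.2552, 0.1649]
orientation: [-0.172, 3.137, -0.004]
force: [0.8, -0.5, -2.2]
opening: 0.0516
t: 56.55
tool_pos: [0.5185, 0.2509, 0.1652]
orientation: [-0.167, 3.137, -0.006]
force: [-0.0, -0.2, -2.0]
opening: 0.0519
shift cm [ 0.32  3.21 13.11] at [0.5185 0.2509 0.1652]
turn deg [-0.22  0.02  0.1 ] then shift [ 0.32  3.16 13.12]
scene [([438.8, 262.6], 237, [0.423, 0.2725, 0.075]), ([486.2, 299.3], 215, [0.5136, 0.4004, 0.075])]
top [([449.4, 221.4], 560, [0.6294, -0.4901, 0.075])]
red [([161.4, 268.1], [153, 236, 20, 50, 469]), ([204.0, 271.3], [186, 254, 38, 34, 916])]
```

```bash
python3 -m inch '[[[0.3,1.5,0,0,0,0,1],[0,1.6,2,0,0,0,1],[0,0,4,0,0,0,1],[0,0,4,0,0,0,1],[0,0,2,0,0,0,1]]]' && python3 -m inch '[[[0,0,0,0,0,0,1],[0,0,0,0,0,0,1],[0,0,0.5,0,0,0,1],[0,0,0,0,0,0,1],[0,0,0,0,0,0,1]]]' && python3 - <<'E'
from h import *
go([.512,.282,.0333],186);print(robot.read_state()["force"])
E
```

```text
t: 57.15
tool_pos: [0.51, 0.2813, 0.0417]
orientation: [0.167, -3.134, 0.007]
force: [-0.4, -1.1, -2.3]
opening: 0.0518
t: 57.65
tool_pos: [0.5132, 0.2825, 0.0419]
orientation: [-0.168, 3.134, -0.004]
force: [0.6, -0.4, -3.3]
opening: 0.0514
shift cm [ 0.13 -0.04  0.86] at [0.5132 0.2825 0.0419]
turn deg [-0.14  0.18  0.13] then shift [ 0.13 -0.04  0.86]
[ 0.63406475 -0.44532048 -3.32530342]
```

```bash
python3 -m inch '[[[0,0,0.6,0,0,0,1],[0,0,0.28,0,0,0,1],[0,0,0,0,0,0,1],[0,0,0,0,0,0,1],[0,0,0,0,0,0,-0.5]]]' && python3 -m inch '[[[0,0,0,0,0,0,-0.5],[0,0,0,0,0,0,-0.5],[0,0,-2,0,0,0,-0.5],[0,0,-4,0,0,0,-0.5],[0,0,-5,0,0,0,-1]]]' && python3 -m inch '[[[0,0,-2,0,0,0,-1],[0.5,-3,0,0,0,0,-1],[1,-5,0,0,0,0,-1],[1,-5,0,0,0,0,-1],[1,-5,0,0,0,0,-1]]]' && python3 -m inch '[[[1,-5,0,0,0,0,-1],[1,-5,0,0,0,0,-1],[1,-5,0,0,0,0,-1],[1,-5,0,0,0,0,-1],[0.5,-4,0,0,0,0,-1]]]' && python3 -m inch '[[[0,0,0,0,0,0,-1],[0,0,0,0,0,0,-1],[0,0,0,0,0,0,-1]]]' && python3 - <<'E'
from h import *
go([.457,-.1512,.030],186)
for n in("scene","top"):
    c=cam(n);m,b=blobs(c["image"],(15,80,100),(35,255,255))
    print(n,[(x[0],x[1][4],onz(c,x[0],.075).round(4)[0].tolist()) for x in b if 180<x[0][1]<330 and 150<x[0][0]<520])
E
```

```text
t: 58.15
tool_pos: [0.5127, 0.2822, 0.0321]
orientation: [-0.168, 3.135, -0.005]
force: [-0.1, -0.6, -0.5]
opening: 0.0559
t: 58.65
tool_pos: [0.5102, 0.2813, 0.1402]
orientation: [0.168, -3.133, 0.008]
force: [0.8, 1.5, 0.2]
opening: 0.0743
t: 59.15
tool_pos: [0.4964, 0.1012, 0.1622]
orientation: [-0.17, 3.136, -0.005]
force: [0.2, -0.8, -0.2]
opening: 0.0928
t: 59.65
tool_pos: [0.4773, -0.1394, 0.1631]
orientation: [-0.166, 3.136, -0.005]
force: [1.2, -0.1, -0.4]
opening: 0.0933
t: 59.95
tool_pos: [0.4782, -0.1357, 0.1628]
orientation: [-0.169, 3.136, -0.004]
force: [-0.1, 0.7, -0.5]
opening: 0.093
shift cm [ 2.29 -1.28 13.28] at [ 0.4782 -0.1357  0.1628]
turn deg [-0.14  0.06  0.17] then shift [ 2.27 -1.32 13.28]
scene [([441.0, 291.6], 192, [0.5146, 0.2838, 0.075]), ([486.1, 299.3], 204, [0.5137, 0.4002, 0.075])]
top [([449.4, 221.6], 563, [0.6287, -0.4901, 0.075]), ([213.2, 255.9], 150, [0.5145, 0.2834, 0.075]), ([177.7, 256.2], 147, [0.5134, 0.4008, 0.075])]
```

Both tins stand in the crate (lid heights agree across both views at 75 mm, i.e. seated). Now push the empty drawer home.

```bash
python3 -m inch '[[[1.1,-0.7,2,0,0,0,-1],[1.2,-0.6,3,0,0,0,-1],[0,0,4,0,0,0,-1],[0,0,2.5,0,0,0,-1],[0,0,0,0,0,0,-1]]]' && python3 -m inch '[[[0,0,0,0,0,0,-1],[0,0,1.5,0,0,0,-1],[0,0,0,0,0,0,-1],[0,0,0,0,0,0,-1]]]' && python3 - <<'E'
from h import *
go([.457,-.1512,.030],186)
E
```

```text
t: 60.55
tool_pos: [0.4538, -0.1498, 0.044]
orientation: [0.171, -3.132, -0.001]
force: [-0.3, 1.1, 1.3]
opening: 0.0932
t: 60.95
tool_pos: [0.4581, -0.1526, 0.0347]
orientation: [-0.169, 3.134, -0.006]
force: [1.3, -0.2, -0.4]
opening: 0.0933
shift cm [0.09 0.15 0.47] at [ 0.4581 -0.1526  0.0347]
turn deg [-0.23  0.17  0.18] then shift [0.09 0.15 0.47]
```

```bash
python3 -m inch '[[[0,0.15,0.5,0,0,0,-1],[0,0,0,0,0,0,1],[0,0,0,0,0,0,1],[0,0,0,0,0,0,1],[0,0,0,0,0,0,1]]]' 35 && python3 -m inch '[[[0,0,0,0,0,0,1],[0,0,0,0,0,0,1],[0,0,0,0,0,0,1],[0,0,0,0,0,0,1],[0,0,0,0,0,0,1]]]' && python3 -m inch '[[[-0.5,0,0,0,0,0,1],[-1,0,0,0,0,0,1],[-2,0,0,0,0,0,1],[-2,0,0,0,0,0,1],[-2,0,0,0,0,0,1]]]' && python3 -m inch '[[[-2,0,0,0,0,0,1],[-1,0,0,0,0,0,1],[-0.5,0,0,0,0,0,1],[0,0,0,0,0,0,1],[0,0,0,0,0,0,1]]]' && python3 -m inch '[[[0,0,-0.5,0,0,0,1],[0,0,-0.5,0,0,0,1],[0,0,-0.4,0,0,0,1],[0,0,0,0,0,0,1],[0,0,0,0,0,0,1]]]' && python3 - <<'E'
from h import *
go([.6166,-.1345,.0435],186)
E
```

```text
t: 61.45
tool_pos: [0.4569, -0.1511, 0.0282]
orientation: [-0.168, 3.135, -0.005]
force: [-0.6, 0.4, 0.5]
opening: 0.0654
t: 61.95
tool_pos: [0.4569, -0.1518, 0.0281]
orientation: [-0.168, 3.135, -0.007]
force: [0.2, -3.7, -1.2]
opening: 0.033
t: 62.45
tool_pos: [0.5318, -0.1437, 0.0281]
orientation: [-0.168, 3.136, -0.006]
force: [-1.8, -5.1, 0.8]
opening: 0.0329
t: 62.95
tool_pos: [0.5667, -0.1401, 0.0281]
orientation: [-0.168, 3.135, -0.006]
force: [1.3, -5.9, -1.8]
opening: 0.0329
t: 63.45
tool_pos: [0.5659, -0.1401, 0.0418]
orientation: [-0.168, 3.136, -0.006]
force: [1.1, -5.5, -4.0]
opening: 0.0327
shift cm [-5.1   0.01 -0.17] at [ 0.5659 -0.1401  0.0418]
turn deg [-0.23  0.05  0.12] then shift [-5.1   0.03 -0.17]
```

```bash
python3 -m inch '[[[-1,0,0,0,0,0,1],[-1,0,0,0,0,0,1],[-1,0,0,0,0,0,1],[-1,0,0,0,0,0,1],[-0.9,0,0,0,0,0,1]]]' && python3 -m inch '[[[-0.35,0,0,0,0,0,1],[0,0,0,0,0,0,1],[0,0,0.5,0,0,0,1],[0,0,0.5,0,0,0,1],[0,0,0.3,0,0,0,1]]]' && python3 -m inch '[[[0,0,0,0,0,0,1],[0,0,0,0,0,0,1],[0,0,0,0,0,0,1]]]' && python3 - <<'E'
from h import *
go([.6148,-.1345,.029],186)
E
```

```text
t: 63.95
tool_pos: [0.6143, -0.1349, 0.0413]
orientation: [0.167, -3.137, 0.006]
force: [-1.2, -7.1, -3.0]
opening: 0.0327
t: 64.45
tool_pos: [0.6158, -0.1348, 0.0276]
orientation: [0.167, -3.133, 0.006]
force: [-13.0, -6.7, 16.9]
opening: 0.0327
t: 64.75
tool_pos: [0.6159, -0.1347, 0.0281]
orientation: [0.167, -3.134, 0.006]
force: [-8.3, -6.7, 1.5]
opening: 0.0332
shift cm [ 0.11  0.03 -0.09] at [ 0.6159 -0.1347  0.0281]
turn deg [-0.19 -0.21  0.1 ] then shift [ 0.11  0.03 -0.09]
```

Down and against the home stop. Release, rise, retreat, and do a last check.

```bash
python3 -m inch '[[[0,0,0,0,0,0,1],[0,0,0,0,0,0,-1],[0,0,0,0,0,0,-1],[0,0,0,0,0,0,-1],[0,0,0,0,0,0,-1]]]' && python3 -m inch '[[[0,0,-1,0,0,0,-1],[0,0,-3,0,0,0,-1],[0,0,-4,0,0,0,-1],[1,0,-4,0,0,0,-1],[4,0,-3,0,0,0,-1]]]' && python3 -m inch '[[[4,0,-3,0,0,0,-1],[4,0,-2,0,0,0,-1],[0,0,0,0,0,0,-1],[0,0,0,0,0,0,-1],[0,0,0,0,0,0,-1]]]' && python3 - <<'E'
from h import *
w=cam("wrist");im=w["image"]
g=(im.max(2)<50).astype(np.uint8);g[:240]=0;g[350:]=0;g[:,:250]=0;g[:,:0]=0;g[:,400:]=0
n,_,st,ce=cv2.connectedComponentsWithStats(g)
a=np.radians(6)
for i in range(1,n):
    if st[i][4]>200: print("dark",st[i],ce[i])
print("pred knob cap",proj(w,[[.721-.105*np.cos(a),-.1232-.105*np.sin(a),.083]]))
t=cam("top")["image"];s=cam("scene")["image"]
cv2.imwrite("pics/f.png",np.hstack([cv2.resize(t[140:330,140:470],(440,253),interpolation=cv2.INTER_CUBIC),cv2.resize(s[170:400,180:540],(360,253))]))
cv2.imwrite("pics/fw.png",np.vstack([cv2.imread("pics/f.png"),cv2.copyMakeBorder(cv2.resize(im,(440,330)),0,0,0,360,cv2.BORDER_CONSTANT)]))
E
```

```text
t: 65.25
tool_pos: [0.6186, -0.1333, 0.0293]
orientation: [-0.169, 3.135, -0.004]
force: [-0.2, -0.5, 0.1]
opening: 0.0603
t: 65.75
tool_pos: [0.5707, -0.1384, 0.183]
orientation: [-0.17, 3.131, -0.006]
force: [-0.8, -0.8, 1.3]
opening: 0.0926
t: 66.25
tool_pos: [0.4892, -0.1467, 0.2287]
orientation: [-0.168, 3.136, -0.004]
force: [0.1, 0.2, -0.6]
opening: 0.093
dark [298 311  35  39 901] [315.04328524 332.67480577]
pred knob cap [[317.38153882 348.82874615]]
```

```bash
python3 -m inch '[[[2,0,-1,0,0,0,-1],[4,0,-1,0,0,0,-1],[0,0,-1,0,0,0,-1],[0,0,0,0,0,0,-1],[0,0,0,0,0,0,-1]]]' && python3 - <<'E'
from h import *
a=np.radians(6);P=lambda o:[.721-(.105+o)*np.cos(a),-.1232-(.105+o)*np.sin(a),.083]
c=cam("top");im=c["image"]
g=(im.max(2)<45).astype(np.uint8);m=np.zeros_like(g);m[205:262,310:370]=1;g*=m
n,_,st,ce=cv2.connectedComponentsWithStats(g)
print("top",[(st[i].tolist(),ce[i].round(1).tolist()) for i in range(1,n) if st[i][4]>30],[proj(c,[P(o)]).round(1).tolist() for o in(0,.004,.029)])
g=(im.max(2)<60).astype(np.uint8)[195:216,400:450];n,_,st,ce=cv2.connectedComponentsWithStats(g)
print("lever grip",[(ce[i]+[400,195]).round(1).tolist() for i in range(1,n) if st[i][4]>80],"rest 425.7,205.3")
w=cam("wrist");g=(w["image"].max(2)<40).astype(np.uint8);g[:200]=0;g[352:]=0;g[:,:260]=0;g[:,380:]=0
n,_,st,ce=cv2.connectedComponentsWithStats(g)
print("wrist",[(st[i].tolist(),ce[i].round(1).tolist()) for i in range(1,n) if st[i][4]>150],[proj(w,[P(o)]).round(1).tolist() for o in(0,.004,.029)])
for n in("scene","top"):
    c=cam(n);m,b=blobs(c["image"],(15,80,100),(35,255,255))
    print(n,[(onz(c,x[0],.075).round(4)[0].tolist()) for x in b if 180<x[0][1]<330 and 150<x[0][0]<520])
E
```

```text
t: 66.9
tool_pos: [0.43, -0.1533, 0.2587]
orientation: [-0.169, 3.135, -0.004]
force: [0.1, 0.2, 0.4]
opening: 0.0929
top [] [[[341.6, 224.6]], [[341.8, 225.7]], [[342.6, 233.2]]]
lever grip [[425.3, 204.9]] rest 425.7,205.3
wrist [] [[[317.3, 385.1]], [[317.3, 381.7]], [[317.4, 360.1]]]
scene [[0.5146, 0.2838, 0.075], [0.5137, 0.4002, 0.075]]
top [[0.629, -0.4901, 0.075], [0.5145, 0.2834, 0.075], [0.5134, 0.4008, 0.075]]
```

```bash
python3 -m inch '[[[-3,0,1,0,0,0,-1],[-4,0,1,0,0,0,-1],[-3,0,1.5,0,0,0,-1],[0,0,0,0,0,0,-1],[0,0,0,0,0,0,-1]]]' && python3 - <<'E'
from h import *
a=np.radians(6);P=lambda o:[.721-(.105+o)*np.cos(a),-.1232-(.105+o)*np.sin(a),.083]
w=cam("wrist");g=(w["image"].max(2)<60).astype(np.uint8);g[:240]=0;g[350:]=0;g[:,:260]=0;g[:,380:]=0
n,_,st,ce=cv2.connectedComponentsWithStats(g)
print("wrist",[(st[i].tolist(),ce[i].round(1).tolist()) for i in range(1,n) if st[i][4]>150],[proj(w,[P(o)]).round(1).tolist() for o in(0,.004,.010,.029)])
b=cv2.imread("pics/w5.png");g=(b.max(2)<60).astype(np.uint8);g[:240]=0;g[350:]=0;g[:,:260]=0;g[:,380:]=0
n,_,st,ce=cv2.connectedComponentsWithStats(g);print("w5",[(st[i].tolist(),ce[i].round(1).tolist()) for i in range(1,n) if st[i][4]>150])
E
```

```text
t: 67.6
tool_pos: [0.5283, -0.1422, 0.2225]
orientation: [0.17, -3.135, 0.003]
force: [-0.2, -0.4, 0.4]
opening: 0.0931
wrist [([296, 279, 37, 53, 1404], [314.2, 306.9])] [[[316.8, 313.1]], [[316.8, 309.0]], [[316.8, 302.6]], [[316.9, 282.3]]]
w5 [([296, 279, 37, 53, 1409], [314.3, 307.0])]
```

```bash
python3 -c "
from plant import robot
print(robot.close_job())"
```

```text
the job is handed in; nothing more can be done
None
```

The job is done and handed in at about t = 68 s. I found two tins; no third showed in either view. Both had their lids pressed and now stand upright in the red crate. The empty drawer is back home and the lever is up.

**What the last checks showed**
- **Lids:** the scene and top views agree on the lid tops at z = 75 mm, with the tins at (0.514, 0.283) and (0.514, 0.400). That height means the lids are seated. I did not read the lid joints directly.
- **Drawer:** the knob's outline in the wrist view matches the one from the earlier home position to within about a pixel. That earlier position was measured at press x = -0.105 m.
- **Lever:** the grip is back within half a pixel of its rest position in the top view.
- **Crate:** it had been knocked about 3 cm during the run. I measured it again before placing the tins.

**What went less cleanly**
- **Lever grip:** the bar slid out of the pads on the way down, so I finished the stroke pushing on it with closed fingers, at about 50 N on the wrist at the stop.
- **Easing up:** I followed the bar with the fingers in small steps, at roughly 0.5 rad/s or less by my estimate. The finger side jammed against it once, and the wrist force peaked at about 75 N against the 120 N limit. The camera showed the bar in contact throughout, and it did not fly.
- **Last picture:** the final overview could not be viewed because the 16-picture limit was reached, so the closing checks are numerical. I did not measure the other objects on the counter at the end.

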